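Feel for loose balls in sealed milling capsules and sort them

ROBOT

A 7-joint arm with a two-finger parallel gripper is mounted at the origin on the work surface. World frame = base frame: x ahead of the robot, y to its left, z up, the work surface at z = 0. Lengths are in m, angles in degrees, forces in N, time in s.
With the tool pointing down it reaches from about 0.425 to 0.875 m from the base axis. Payload 4.7 kg.
Tool frame: the origin (TCP) lies at the very end of the fingers, on their centre line; the grasp point (between the pads) lies 19 mm behind it; z points along the fingers, y is the line along which they close (so a half turn about z gives the same grasp; the last joint's range is limited). The gripper opens to 87 mm and grips with 3 to 60 N. Pads are 19 mm wide; open, the fingers measure 117 mm over their backs; the gripper's body (75 mm by 190 mm) begins 51 mm behind the grasp point.
Start: joints at [-69.551, 18.392, -4.016, 83.108, 1.295, 78.541, -3.26], TCP at [0.219, 0.612, 0.223] pointing down, gripper open.
Joint ranges: [-163.93, 163.93], [-17.29, 119.83], [-79.2, 71.16], [3.27, 140.29], [-89.18, 269.18], [5.43, 117.66], [-154.24, 154.24]. Speed limits (degrees/s): [147.25, 147.25, 180, 180, 180, 180, 180].

INTERFACE

Orientations are given as [roll, pitch, yaw] about the fixed x, y, z axes, in that order (R = Rz(yaw) Ry(pitch) Rx(roll)).
In Python, from cell import telemetry, cams, env gives the robot as it stands.
- The arm moves only by the tool arm_command, never from a script. Its argument "series" is text: rows parted by semicolons, each of 5 numbers parted by spaces: the shift along the tool's x, y, z in mm, then the turn about the tool's z in rad, then the closure in counts, from 0 (fully open) to 255 (shut). A call has 1 to 20 rows; each row shifts and turns the commanded pose from where the row before left it, along the tool's axes as they then stand; what a row does not reach is not made up. A row lasts 1/12 s, in which the tool goes at most 41.7 mm and 7.16 degrees, less where a joint would pass 70% of its speed; a pose out of reach is approached as far as the arm can. A call is refused whole if a number of a shift passes 41.7 or a number of a turn 0.125, either way. A call with a gripper value outside its range is refused whole. The fingers move at their own pace and stop on an object; "squeeze" is the grip in N (left out, the last holds). Time passes only in rows, so rows that do not move let the fingers close. It gives the time, the measured TCP pose, the force, the opening and the grip force at its end, in the units of the state.
- telemetry.get_obs(): the state, without advancing time (a new reading comes with each control period).
- cams.read_camera(name): name is "side" or "top"; returns the picture (400x640x3 uint8, blue, green, red); there is no depth.
- cams.calibration(name): a dict with "K" (3x3 intrinsics, pixels), "dist" ([k1, k2, p1, p2, k3] as OpenCV has them; the pictures are not rectified), "origin" and "rotation" of the camera in the world. Camera axes: x right, y down, z forward; pixel columns grow to the right and rows downward; lengths in m; the calibration is good to about 2 mm. A picture is of the moment at which its call begins. calibration takes no time and is no camera call.
- env.sign_off(): hands the job in; it is judged then, once.
The state is a dict: "time_s": time; "qpos": joint angles; "joint_velocities": joint speeds; "effort": joint torques, N m; "tool_pos": TCP position; "tool_rot": TCP orientation; "force": force on the tool from outside, world axes, zero at the start; "wrist_torque": the same for the moment, N m; "grip_width": finger opening in m; "grasp_force": force on a finger pad.
Only numpy, scipy, OpenCV 4.12 (cv2) and the standard library are available. Lean on these libraries where they do the work, as an engineer would, in place of code of your own. Each camera call takes 0.05 s, during which the arm holds its last target. There are 200 camera calls.

TASK

Take the sealed milling capsules from the foam mat one at a time: the teal-capped one first, then red, then yellow. Lift each clear by its middle, tip it about 25 degrees cap end down and then about 25 degrees cap end up, pausing briefly at each, to feel whether a heavy ball rolls inside; before taking the next, lay it flat in the blue tray if it rattles or in the grey tray if it is solid, without dropping it. Leave the brown bottle and the yellow bottle standing where they are.

Things in the scene. Friction and masses are not known exactly. Their poses are not given: they have to be found in the camera images.
- capsule_teal: sealed opaque white milling capsule with a teal band and round teal cap: a square bar 130 mm long (x), 42 mm wide (y), 42 mm high (z), 0.31 kg, lying flat. Origin: centre of its underside (top at z = 42 mm). x runs along its length towards the cap (the last 24 mm at +x), z up. Whether it rattles changes every time: one or two of the three do (the judge calls the loose balls insert_0 and insert_2)
- capsule_red: sealed opaque white milling capsule with a red band and round red cap: a square bar 130 mm long (x), 42 mm wide (y), 42 mm high (z), 0.31 kg, lying flat. Origin: centre of its underside (top at z = 42 mm). x runs along its length towards the cap (the last 24 mm at +x), z up. Whether it rattles changes every time: one or two of the three do (the judge calls the loose balls insert_0 and insert_2)
- capsule_yellow: sealed opaque white milling capsule with a yellow band and round yellow cap: a square bar 130 mm long (x), 42 mm wide (y), 42 mm high (z), 0.31 kg, lying flat. Origin: centre of its underside (top at z = 42 mm). x runs along its length towards the cap (the last 24 mm at +x), z up. Whether it rattles changes every time: one or two of the three do (the judge calls the loose balls insert_0 and insert_2)
- teal_mid (a point): middle of the teal-capped capsule, 21 mm above its underside: grip here, across the width. Inside is a hidden 104 mm space centred here: either a 210 g, 30 mm ball that rolls end to end (74 mm) at a few degrees of tilt, or a tight core of equal weight that cannot move. A loose ball pulls its low end down with about 0.07 N m about this point; a solid capsule balances here
- red_mid (a point): middle of the red-capped capsule, 21 mm above its underside: grip here, across the width. Inside is a hidden 104 mm space centred here: either a 210 g, 30 mm ball that rolls end to end (74 mm) at a few degrees of tilt, or a tight core of equal weight that cannot move. A loose ball pulls its low end down with about 0.07 N m about this point; a solid capsule balances here
- yellow_mid (a point): middle of the yellow-capped capsule, 21 mm above its underside: grip here, across the width. Inside is a hidden 104 mm space centred here: either a 210 g, 30 mm ball that rolls end to end (74 mm) at a few degrees of tilt, or a tight core of equal weight that cannot move. A loose ball pulls its low end down with about 0.07 N m about this point; a solid capsule balances here
- rack: fixed dark foam mat 10 mm thick on which the three capsules lie side by side, 80 mm apart in y, in any colour order, all with caps pointing to the mat's +x; 170 mm (x) by 250 mm (y). Origin: underside centre of that part, z up. Behind it (at x = 91 to 213 mm) a closed grey box with a green top, 55 mm high above the table, is fixed to the mat; not part of the job
- blue_tray: fixed open blue tray for capsules that rattle, outside 180 mm (x) by 186 mm (y) and 26 mm high, walls and floor 4 mm thick; room for two capsules side by side in y (along its x). Origin: underside centre, z up
- grey_tray: fixed open grey tray for solid capsules, same size and axes as the blue tray: 180 by 186 by 26 mm, walls and floor 4 mm. The two trays change sides. Origin: underside centre, z up
- brown_bottle: loose amber reagent bottle, 90 mm across, 190 mm tall; origin underside centre; leave alone
- wash_bottle: loose yellow bottle, 60 mm across, 150 mm tall; origin underside centre; leave alone
Not all that is in view belongs to the job. What is shaped like the capsule_red but pink is not meant.

How it is judged (in metres and radians):
On the way, in this order (a step that is already met when the one before it is completed fails the run):
1. the teal-capped capsule is held clear of the rack with its cap end tipped down at least 15 degrees (height (world z) of teal_mid above 0.07 m and contact force between the fingers and capsule_teal above 0.3 N and angle between capsule_teal's own x axis and vertical above 1.83 rad), for 0.2 s.
2. then, still held up, its cap end is tipped up at least 15 degrees (height (world z) of teal_mid above 0.07 m and contact force between the fingers and capsule_teal above 0.3 N and angle between capsule_teal's own x axis and vertical below 1.31 rad), for 0.2 s.
3. the teal-capped capsule lies released and still, flat on the floor of the right tray (blue if its ball is loose, grey if solid) (((distance between insert_0 and teal_mid below 0.04 m and x of teal_mid in the frame of blue_tray between -0.08 and 0.08 m and y of teal_mid in the frame of blue_tray between -0.08 and 0.08 m and z of teal_mid in the frame of blue_tray below 0.035 m) or (distance between insert_2 and teal_mid below 0.04 m and x of teal_mid in the frame of blue_tray between -0.08 and 0.08 m and y of teal_mid in the frame of blue_tray between -0.08 and 0.08 m and z of teal_mid in the frame of blue_tray below 0.035 m) or (distance between each of insert_0, insert_2 and teal_mid above 0.04 m and x of teal_mid in the frame of grey_tray between -0.08 and 0.08 m and y of teal_mid in the frame of grey_tray between -0.08 and 0.08 m and z of teal_mid in the frame of grey_tray below 0.035 m)) and angle between capsule_teal's own x axis and vertical between 1.45 and 1.69 rad and linear speed of capsule_teal below 0.03 m/s and contact force between the fingers and capsule_teal below 0.1 N), for 0.2 s.
4. the red-capped capsule is held clear of the rack with its cap end tipped down at least 15 degrees (height (world z) of red_mid above 0.07 m and contact force between the fingers and capsule_red above 0.3 N and angle between capsule_red's own x axis and vertical above 1.83 rad), for 0.2 s.
5. then, still held up, its cap end is tipped up at least 15 degrees (height (world z) of red_mid above 0.07 m and contact force between the fingers and capsule_red above 0.3 N and angle between capsule_red's own x axis and vertical below 1.31 rad), for 0.2 s.
6. the red-capped capsule lies released and still, flat on the floor of the right tray (blue if its ball is loose, grey if solid) (((distance between insert_0 and red_mid below 0.04 m and x of red_mid in the frame of blue_tray between -0.08 and 0.08 m and y of red_mid in the frame of blue_tray between -0.08 and 0.08 m and z of red_mid in the frame of blue_tray below 0.035 m) or (distance between insert_2 and red_mid below 0.04 m and x of red_mid in the frame of blue_tray between -0.08 and 0.08 m and y of red_mid in the frame of blue_tray between -0.08 and 0.08 m and z of red_mid in the frame of blue_tray below 0.035 m) or (distance between each of insert_0, insert_2 and red_mid above 0.04 m and x of red_mid in the frame of grey_tray between -0.08 and 0.08 m and y of red_mid in the frame of grey_tray between -0.08 and 0.08 m and z of red_mid in the frame of grey_tray below 0.035 m)) and angle between capsule_red's own x axis and vertical between 1.45 and 1.69 rad and linear speed of capsule_red below 0.03 m/s and contact force between the fingers and capsule_red below 0.1 N), for 0.2 s.
7. the yellow-capped capsule is held clear of the rack with its cap end tipped down at least 15 degrees (height (world z) of yellow_mid above 0.07 m and contact force between the fingers and capsule_yellow above 0.3 N and angle between capsule_yellow's own x axis and vertical above 1.83 rad), for 0.2 s.
8. then, still held up, its cap end is tipped up at least 15 degrees (height (world z) of yellow_mid above 0.07 m and contact force between the fingers and capsule_yellow above 0.3 N and angle between capsule_yellow's own x axis and vertical below 1.31 rad), for 0.2 s.
9. the yellow-capped capsule lies released and still, flat on the floor of the right tray (blue if its ball is loose, grey if solid) (((distance between insert_0 and yellow_mid below 0.04 m and x of yellow_mid in the frame of blue_tray between -0.08 and 0.08 m and y of yellow_mid in the frame of blue_tray between -0.08 and 0.08 m and z of yellow_mid in the frame of blue_tray below 0.035 m) or (distance between insert_2 and yellow_mid below 0.04 m and x of yellow_mid in the frame of blue_tray between -0.08 and 0.08 m and y of yellow_mid in the frame of blue_tray between -0.08 and 0.08 m and z of yellow_mid in the frame of blue_tray below 0.035 m) or (distance between each of insert_0, insert_2 and yellow_mid above 0.04 m and x of yellow_mid in the frame of grey_tray between -0.08 and 0.08 m and y of yellow_mid in the frame of grey_tray between -0.08 and 0.08 m and z of yellow_mid in the frame of grey_tray below 0.035 m)) and angle between capsule_yellow's own x axis and vertical between 1.45 and 1.69 rad and linear speed of capsule_yellow below 0.03 m/s and contact force between the fingers and capsule_yellow below 0.1 N), for 0.2 s.
At the end, for the whole second after the job is handed in: each capsule lies flat (within 7 degrees) and still on the floor of its tray, inside the walls, not touched by the fingers: those with a loose ball in the blue tray, the solid ones in the grey tray (all of step 3 and all of step 6 and all of step 9).
It fails at once if the brown or the yellow bottle is shifted more than 30 mm (distance of any of brown_bottle, wash_bottle from where it was at the start of the episode above 0.03 m).
It fails at once if the teal-capped capsule is dropped (moves faster than 0.7 m/s out of the fingers, a fall of about 25 mm) (contact force between the fingers and capsule_teal below 0.05 N and linear speed of capsule_teal above 0.7 m/s).
It fails at once if the red-capped capsule is dropped (moves faster than 0.7 m/s out of the fingers, a fall of about 25 mm) (contact force between the fingers and capsule_red below 0.05 N and linear speed of capsule_red above 0.7 m/s).
It fails at once if the yellow-capped capsule is dropped (moves faster than 0.7 m/s out of the fingers, a fall of about 25 mm) (contact force between the fingers and capsule_yellow below 0.05 N and linear speed of capsule_yellow above 0.7 m/s).
It also fails if it takes over 72 s, if anything falls off the work surface, if the arm or the gripper's body presses on something with over 40 N, if the wrist force passes 120 N, or if a joint passes its speed limit or range.

## Working session

There is one attempt and no reset: what is moved stays moved. The work goes in short steps, Python scripts to look and compute and a tool call to move; the robot and the scene stay as the last step left them, time stands still between calls to the robot, and variables do not carry over. Pictures are saved under pics/ and viewed, at most 10 in all, crops included, and the job is handed in when it is done.

Besides the shell and the picture viewer there is one more tool, called after "Call:" in YAML: its name, and indented under it one key for each argument. arm_command: Moves the arm, as the interface text tells. Its arguments: {"type":"object","properties":{"series":{"type":"string"},"squeeze":{"type":"number"}},"required":["series"]}

```bash
mkdir -p pics; ls
python3 - <<'E'
from cell import telemetry,cams,env
import cv2,numpy as np
np.set_printoptions(precision=4,suppress=True)
for n in("side","top"):
    cv2.imwrite(f"pics/{n}0.png",cams.read_camera(n)); c=cams.calibration(n); print(n,np.array(c["K"]).tolist(),c["dist"],c["origin"],np.array(c["rotation"]).tolist())
print(telemetry.get_obs())
E
```

```text
pics
side [[466.4188278292036, 0.0, 322.44465630611995], [0.0, 466.4188278292036, 193.54243570173], [0.0, 0.0, 1.0]] [-0.0471  0.      0.      0.      0.    ] [1.0232 1.0109 1.0252] [-132.5143518956422, 1.1510801917865445, 150.7830544307839]
top [[381.551055200704, 0.0, 313.3090824916561], [0.0, 381.551055200704, 203.98375549129355], [0.0, 0.0, 1.0]] [-0.0217  0.      0.      0.      0.    ] [0.3569 0.0642 1.2878] [-173.0374633473045, 0.8200996121285204, -91.59607825054523]
{'time_s': 0.1, 'qpos': array([-69.5542,  18.4349,  -4.0164,  83.1689,   1.2962,  78.5417,
        -3.2599]), 'joint_velocities': array([-0.0256, -0.019 ,  0.0047, -0.1759,  0.0056,  0.0597,  0.069 ]), 'effort': array([  0.0002, -49.2572,  -0.4053, -31.3396,  -0.0639,   0.0395,
         0.0001]), 'tool_pos': array([0.2183, 0.6117, 0.2216]), 'tool_rot': array([-179.8999,    0.0064,  160.365 ]), 'force': array([-0.0005,  1.0877, -0.1667]), 'wrist_torque': array([ 0.0117, -0.0227,  0.0171]), 'grasp_force': 0.0, 'grip_width': 0.0874216089402606}
```

View pics/top0.png

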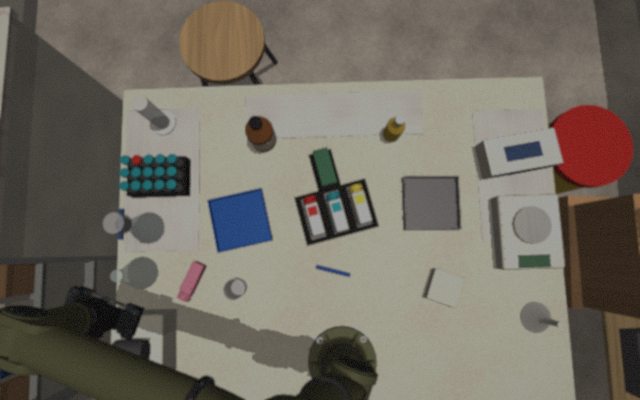

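View pics/side0.png

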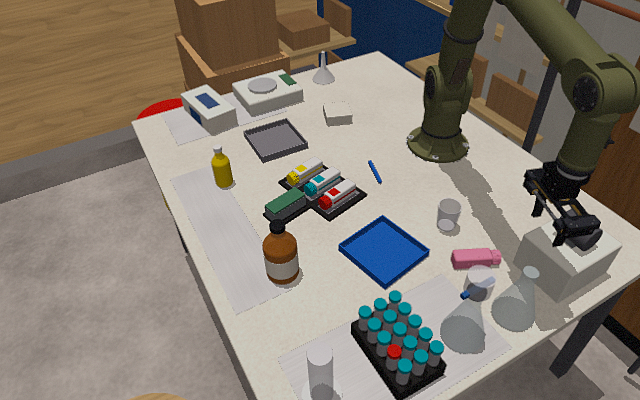

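The top view shows the mat at about (337,211) with its capsules: red (313,215), teal (337,210) and yellow (360,205), caps up-image. The blue tray is at (240,220), the grey tray at (431,203), the green box at (325,167), the brown bottle at (259,133) and the yellow bottle at (395,128).

Look-alikes are the pink bar (190,282), the red/teal tube rack (155,175), the red stool (590,145) and the yellow bottle.

```bash
cat > h.py <<'E'
from cell import telemetry,cams,env
import cv2,numpy as np
from scipy.spatial.transform import Rotation as R
np.set_printoptions(precision=4,suppress=True)
def cal(n):
    c=cams.calibration(n); return np.array(c["K"]),np.array(c["dist"]),np.array(c["origin"]),R.from_euler('xyz',c["rotation"],degrees=True).as_matrix()
def ray(n,px,z):
    K,d,o,M=cal(n); u=cv2.undistortPoints(np.array(px,float).reshape(-1,1,2),K,d)[:,0]
    v=np.c_[u,np.ones(len(u))]@M.T; return o+v*((z-o[2])/v[:,2])[:,None]
def proj(n,P):
    K,d,o,M=cal(n); return cv2.projectPoints((np.array(P,float).reshape(-1,3)-o)@M,np.zeros(3),np.zeros(3),K,d)[0][:,0]
E
python3 - <<'E'
from h import *
im=cv2.imread("pics/top0.png"); hsv=cv2.cvtColor(im,cv2.COLOR_BGR2HSV)
print("base proj",proj("top",[0,0,0]), "tcp",proj("top",telemetry.get_obs()["tool_pos"]))
def comps(m,box,amin):
    z=np.zeros_like(m);x0,y0,x1,y1=box;z[y0:y1,x0:x1]=m[y0:y1,x0:x1]
    cs=cv2.findContours(z,cv2.RETR_EXTERNAL,cv2.CHAIN_APPROX_NONE)[0]
    return [c for c in cs if cv2.contourArea(c)>=amin]
def rect(tag,m,box,amin,z):
    for c in comps(m,box,amin):
        P=ray("top",c.reshape(-1,2),z)[:,:2]; r=cv2.minAreaRect((P*1000).astype(np.float32)); print(tag,"c",np.round(r[0],1),"size",np.round(r[1],1),"ang",round(r[2],1))
H=lambda a,b:cv2.inRange(hsv,a,b)
rect("blue",H((100,120,60),(130,255,255)),(200,180,280,260),300,.026)
rect("greytray",cv2.inRange(hsv,(0,0,60),(179,60,135)),(395,165,470,240),300,.026)
rect("mat",cv2.inRange(hsv,(0,0,0),(179,255,60)),(290,175,385,250),300,.010)
rect("green",H((50,60,30),(85,255,255)),(300,140,350,195),100,.055)
for t,a,b in(("red",(0,120,80),(8,255,255)),("red",(172,120,80),(179,255,255)),("teal",(82,90,60),(99,255,255)),("yellow",(22,110,80),(35,255,255))):
    rect(t,H(a,b),(295,180,380,245),6,.045)
w=cv2.inRange(hsv,(0,0,125),(179,60,255)); rect("white",w,(298,185,378,242),30,.052)
crop=cv2.resize(im[140:260,200:480],None,fx=2.8,fy=2.8,interpolation=cv2.INTER_CUBIC);cv2.imwrite("pics/crop0.png",crop)
E
```

```text
base proj [[341.8031 360.5353]] tcp [[122.2815 306.2725]]
blue c [466.1 325.4] size [172.1 179.9] ang 11.3
greytray c [ 505.7 -312.3] size [195.3 184.4] ang 88.3
mat c [514.2   9.7] size [219.3 241.8] ang 13.4
green c [630.7  37.5] size [119.2  57.3] ang 13.7
red c [488.3  81.9] size [23.2 24.6] ang 12.4
red c [525.8  90.3] size [22.  39.5] ang 16.9
teal c [498.6   3.6] size [26.2 23.1] ang 88.3
teal c [535.6  12.7] size [20.1 43.2] ang 12.4
yellow c [523.  -73.5] size [24.  24.7] ang 11.6
yellow c [561.  -62.9] size [24.2 43.2] ang 12.5
white c [407.1 -41.4] size [168.3  45.1] ang 88.4
white c [431.2 118.1] size [22.6 84.4] ang 88.7
white c [461.3  75.5] size [103.4  39.2] ang 14.2
white c [471.5  -2.5] size [102.3  38.4] ang 14.0
white c [495.3 -78.5] size [103.7  39.1] ang 13.3
white c [ 509.6 -115.4] size [ 29.5 111.7] ang 87.2
white c [555.2  95.4] size [62.3 33.2] ang 88.7
```

View pics/crop0.png

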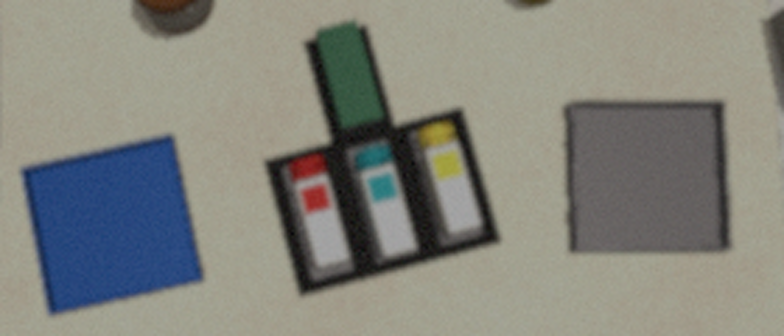

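The crop confirms it: red, teal and yellow capsules on the mat in that order from left to right, with the green box beyond teal. The tool can only yaw, so I will tip each capsule in the pads by pressing one end on the box's far or near edge. I rotate first.

Call:
arm_command:
  series: "0 0 0 0.125 70;0 0 0 0.125 70;0 0 0 0.125 70;0 0 0 0.125 70;0 0 0 0.125 70;0 0 0 0.125 70;0 0 0 0.125 70;0 0 0 0.125 70;0 0 0 0.125 70;0 0 0 0.125 70;0 0 0 0.125 70;0 0 0 0.125 70;0 0 0 0.125 70;0 0 0 0.125 70;0 0 0 0.125 70;0 0 0 0.125 70;0 0 0 0.125 70;0 0 0 0.125 70;0 0 0 0.125 70;0 0 0 0.065 70"
  squeeze: 30

```text
time_s: 1.77
tool_pos: [0.2184, 0.6118, 0.2219]
tool_rot: [179.9, 0.0, 20.2]
force: [0.0, -0.3, -0.7]
grip_width: 0.0631
grasp_force: 0.0
```

```bash
cat > go.py <<'E'
# go.py x y z yaw (m,deg): tool-axis shift (mm) and turn (rad) to the target TCP
import sys
from h import *
def show():
    o=telemetry.get_obs(); print("t",round(o["time_s"],2),"pos",o["tool_pos"]*1000,"rot",o["tool_rot"],"q7",o["qpos"][6].round(0),"F",o["force"],"T",o["wrist_torque"],"w",round(o["grip_width"]*1000,1),"gf",round(o["grasp_force"],1)); return o
if __name__=="__main__":
    o=show(); a=list(map(float,sys.argv[1:]))
    for i in range(0,len(a),4):
        d=R.from_euler('xyz',o["tool_rot"],degrees=True).inv().apply(np.array(a[i:i+3])-o["tool_pos"])*1000
        t=-((a[i+3]-o["tool_rot"][2]+180)%360-180)
        print("shift",d.round(1),"turn",np.radians(t).round(3))
E
python3 go.py .4835 .0005 .10 13.5
```

```text
t 1.77 pos [218.3961 611.8338 221.8971] rot [179.941    0.0321  20.2258] q7 -139.0 F [ 0.0076 -0.2517 -0.7078] T [-0.0608  0.2001  0.033 ] w 63.1 gf 0.0
shift [ 37.5 665.2 122.6] turn 0.117
```

Call:
arm_command:
  series: "0 0 0 0 70;7 41 6 0 70;7 41 6 0 70;7 41 6 0 70;7 41 6 0 70;7 41 6 0 70;7 41 6 0 70;7 41 6 0 70;7 41 6 0 70;7 41 6 0 70;7 41 6 0 70;7 41 6 0 70;7 41 6 0 70;7 41 6 0 70;7 41 6 0 70;7 41 6 0 70;7 41 6 0 70;0 0 0 0 70"

```text
time_s: 3.27
tool_pos: [0.5531, 0.0319, 0.1268]
tool_rot: [179.6, 0.0, 20.0]
force: [-0.3, -0.3, 0.3]
grip_width: 0.0632
grasp_force: 0.0
```

```bash
python3 go.py .4835 .0005 .013 13.5
python3 - <<'E'
from h import *
im=cams.read_camera("side");cv2.imwrite("pics/side1.png",im); p=proj("side",[.4835,0,.03])[0].astype(int);print(p)
cv2.imwrite("pics/side1c.png",cv2.resize(im[p[1]-80:p[1]+70,p[0]-110:p[0]+90],None,fx=4,fy=4))
E
```

```text
t 3.27 pos [553.0887  31.9276 126.8123] rot [179.6198   0.0372  20.0124] q7 -68.0 F [-0.3143 -0.282   0.3238] T [-0.1104  0.1916  0.0142] w 63.2 gf 0.0
shift [-76.1   5.  113.9] turn 0.114
[321 181]
```

View pics/side1c.png

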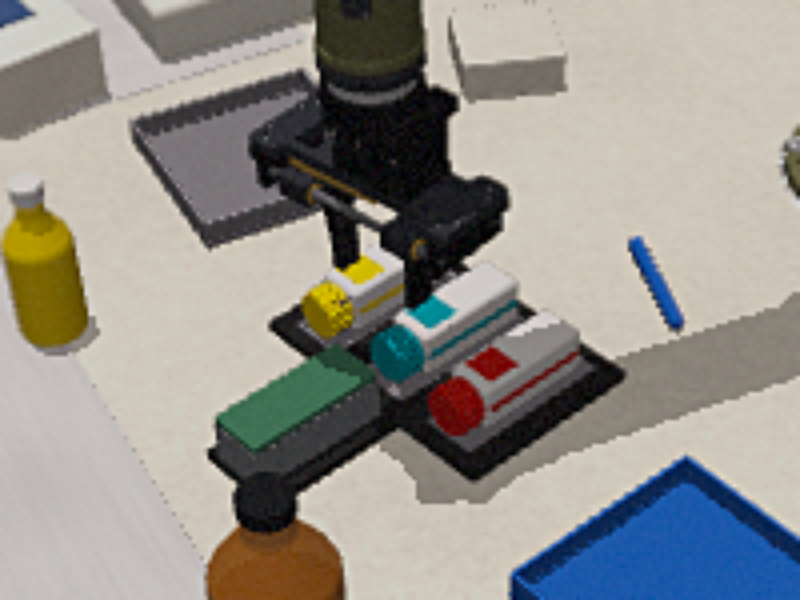

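The close view shows the teal capsule in the middle between yellow (left) and red (right), with the fingers above it and the box with the green top ahead of it. The choice is confirmed.

Call:
arm_command:
  series: "0 0 0 0.114 70;-38 7 0 0 70;-37 7 0 0 70;0 0 20 0 70;0 0 20 0 70;0 0 10 0 70;0 0 0 0 70"

```text
time_s: 3.9
tool_pos: [0.4794, 0.0113, 0.0755]
tool_rot: [-180.0, 0.2, 14.2]
force: [-1.3, 0.5, -0.2]
grip_width: 0.0632
grasp_force: 0.0
```

```bash
python3 go.py .4835 .0005 .013 13.5
```

```text
t 3.9 pos [479.4126  11.3248  75.5292] rot [-179.9792    0.2324   14.1778] q7 -76.0 F [-1.2664  0.4929 -0.1563] T [-0.0916  0.1737 -0.0329] w 63.2 gf 0.0
shift [ 1.6 11.5 62.5] turn 0.012
```

Call:
arm_command:
  series: "1.5 11.5 0 0.012 70;0 0 0 0 70;0 0 20 0 70;0 0 20 0 70;0 0 18 0 70;0 0 0 0 70;0 0 0 0 70"

```text
time_s: 4.48
tool_pos: [0.4859, -0.0011, 0.0195]
tool_rot: [179.9, 0.1, 13.3]
force: [-0.0, 0.1, -0.2]
grip_width: 0.0631
grasp_force: 0.0
```

```bash
python3 go.py .4835 .0005 .013 13.5
```

```text
t 4.48 pos [485.902   -1.0507  19.4557] rot [179.9313   0.0757  13.3079] q7 -69.0 F [-0.0269  0.1456 -0.1837] T [-0.076   0.0742 -0.0039] w 63.1 gf 0.0
shift [-2.  -2.1  6.5] turn -0.003
```

Call:
arm_command:
  series: "-2 -1 6 0 70;0 0 0 0 130;0 0 0 0 200;0 0 0 0 255;0 0 0 0 255;0 0 0 0 255;0 0 0 0 255;0 0 -10 0 255;0 0 -25 0 255;0 0 -30 0 255;0 0 -30 0 255;0 0 0 0 255;0 0 0 0 255"
  squeeze: 30

```text
time_s: 5.57
tool_pos: [0.4846, 0.0004, 0.11]
tool_rot: [-179.9, -0.2, 13.3]
force: [-0.6, -0.5, -3.4]
grip_width: 0.0416
grasp_force: 30.0
```

```bash
python3 go.py .720 .057 .125 13.5
```

```text
t 5.57 pos [484.5966   0.4065 109.9637] rot [-179.9355   -0.2045   13.3408] q7 -77.0 F [-0.5962 -0.4718 -3.4317] T [-0.0356  0.1908  0.0145] w 41.6 gf 30.0
shift [242.2  -0.8 -14.2] turn -0.003
```

Call:
arm_command:
  series: "10 0 -15 0 255;39 0 0 0 255;39 0 0 0 255;39 0 0 0 255;39 0 0 0 255;39 0 0 0 255;37 0 0 0 255;0 0 0 0 255;0 0 25 0 255;0 0 25 0 255;0 0 0 0 255;0 0 0 0 255;0 0 0 0 255"
  squeeze: 25

```text
time_s: 6.65
tool_pos: [0.7188, 0.0558, 0.0735]
tool_rot: [180.0, 0.0, 13.3]
force: [0.7, -0.6, -2.3]
grip_width: 0.0423
grasp_force: 25.0
```

```bash
python3 go.py .720 .057 .045 13.5;python3 - <<'E'
from h import *
im=cams.read_camera("side");p=proj("side",[.70,.04,.05])[0].astype(int);print(p)
cv2.imwrite("pics/side2c.png",cv2.resize(im[p[1]-80:p[1]+70,p[0]-100:p[0]+100],None,fx=4,fy=4))
E
```

```text
t 6.65 pos [718.7649  55.7995  73.4843] rot [179.9922   0.0367  13.3242] q7 -67.0 F [ 0.6713 -0.6178 -2.2832] T [-0.0829  0.131  -0.0508] w 42.3 gf 25.0
shift [ 1.5 -0.9 28.5] turn -0.003
[265 207]
```

View pics/side2c.png

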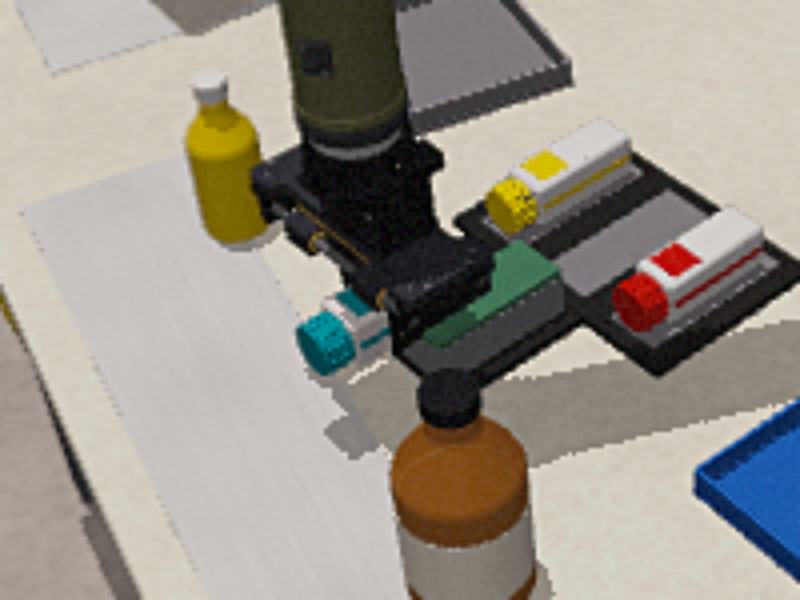

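The teal capsule is held level beyond the box (crop 345,335), its tail over the green top. Both bottles are clear. Now I press down.

Call:
arm_command:
  series: "0 0 4 0 255;0 0 4 0 255;0 0 4 0 255;0 0 4 0 255;0 0 4 0 255;0 0 0 0 255"
  squeeze: 15

```text
time_s: 7.2
tool_pos: [0.7208, 0.0565, 0.0545]
tool_rot: [180.0, -0.2, 13.4]
force: [3.1, 0.5, 1.0]
grip_width: 0.0418
grasp_force: 15.0
```

```bash
python3 go.py .720 .057 .045 13.5
```

```text
t 7.2 pos [720.8375  56.4502  54.4505] rot [179.9804  -0.235   13.3671] q7 -67.0 F [3.0531 0.4605 0.9637] T [ 0.0982 -0.4117 -0.0121] w 41.8 gf 15.0
shift [-0.7 -0.7  9.4] turn -0.002
```

Call:
arm_command:
  series: "0 0 4 0 255;0 0 4 0 255;0 0 4 0 255;0 0 0 0 255;0 0 0 0 255"
  squeeze: 15

```text
time_s: 7.62
tool_pos: [0.722, 0.0568, 0.0429]
tool_rot: [180.0, -0.4, 13.4]
force: [6.3, 0.8, 2.0]
grip_width: 0.0417
grasp_force: 15.0
```

Call:
arm_command:
  series: "0 0 0 0 255;0 0 0 0 255;0 0 -6 0 255;0 0 -12 0 255;0 0 -12 0 255;0 0 0 0 255;0 0 0 0 255"
  squeeze: 50

```text
time_s: 8.2
tool_pos: [0.7196, 0.0557, 0.0727]
tool_rot: [180.0, -0.1, 13.3]
force: [-0.0, -1.1, -3.2]
grip_width: 0.0415
grasp_force: 50.0
```

```bash
cat > look.py <<'E'
import sys
from go import *
o=show(); im=cams.read_camera("side"); p=proj("side",o["tool_pos"]+[0,0,.02])[0].astype(int)
a=o["tool_rot"]; m=R.from_euler('xyz',a,degrees=True).inv(); print("tool-frame torque",m.apply(o["wrist_torque"]),"force",m.apply(o["force"]))
cv2.imwrite(f"pics/{sys.argv[1]}.png",cv2.resize(im[max(p[1]-75,0):p[1]+75,p[0]-100:p[0]+100],None,fx=4,fy=4))
E
python3 look.py down1
```

```text
t 8.2 pos [719.5659  55.6627  72.6855] rot [179.9907  -0.0961  13.3219] q7 -67.0 F [-0.0461 -1.0595 -3.1906] T [-0.0545  0.2808  0.0226] w 41.5 gf 50.0
tool-frame torque [ 0.0117 -0.2858 -0.0227] force [-0.2944  1.0199  3.1903]
```

View pics/down1.png

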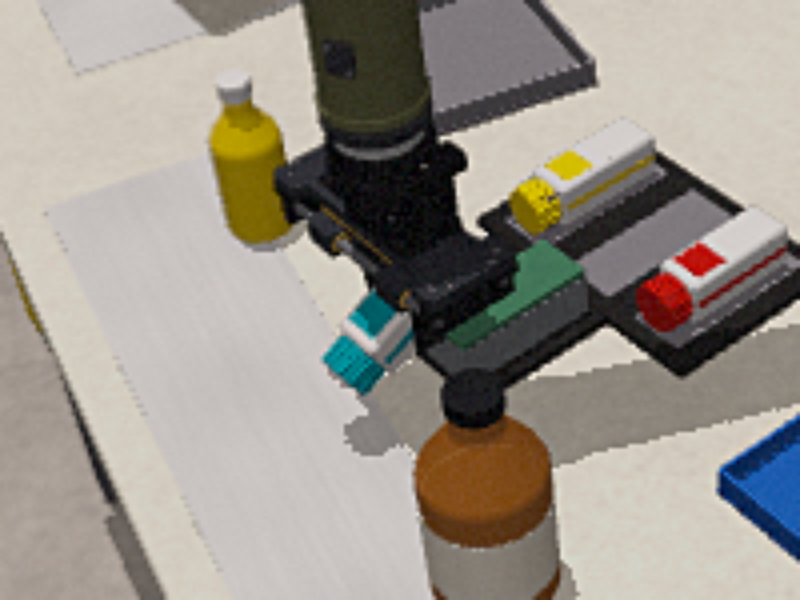

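Teal is held tipped cap-down by about 25°, clear of the box. I average the torque here, then go to the near edge for cap-up.

```bash
cat > feel.py <<'E'
from go import *
L=[];F=[]
for i in range(10):
    o=telemetry.get_obs(); m=R.from_euler('xyz',o["tool_rot"],degrees=True).inv()
    L.append(m.apply(o["wrist_torque"])); F.append(m.apply(o["force"])); cams.read_camera("side")
L=np.array(L); print("torque mean",L.mean(0),"std",L.std(0),"force",np.mean(F,0)); show()
E
python3 feel.py; python3 go.py .5425 .0145 .105 13.5
```

```text
torque mean [-0.0185 -0.249  -0.0042] std [0.0248 0.0302 0.0182] force [0.1451 0.0371 3.1713]
t 8.75 pos [718.9848  55.9545  71.2236] rot [-179.9984    0.0107   13.3379] q7 -67.0 F [ 0.4049  0.4313 -3.9958] T [-0.0701  0.211   0.0219] w 41.5 gf 50.0
t 8.75 pos [718.9848  55.9545  71.2236] rot [-179.9984    0.0107   13.3379] q7 -67.0 F [ 0.4049  0.4313 -3.9958] T [-0.0701  0.211   0.0219] w 41.5 gf 50.0
shift [-181.3   -0.4  -33.7] turn -0.003
```

Call:
arm_command:
  series: "0 0 -25 0 255;0 0 -20 0 255;-36 0 0 0 255;-36 0 0 0 255;-36 0 0 0 255;-36 0 0 0 255;-36 0 0 0 255;0 0 0 0 255;0 0 10 0 255;0 0 8 0 255;0 0 0 0 255"

```text
time_s: 9.67
tool_pos: [0.5436, 0.0149, 0.0969]
tool_rot: [180.0, 0.1, 13.4]
force: [-1.2, 0.9, -2.9]
grip_width: 0.0414
grasp_force: 50.0
```

```bash
python3 go.py .5425 .0145 .045 13.5
```

```text
t 9.67 pos [543.5522  14.8536  96.8707] rot [179.9847   0.1037  13.3707] q7 -71.0 F [-1.2024  0.9137 -2.9281] T [-0.114   0.2747 -0.0101] w 41.4 gf 50.0
shift [-1.   0.1 51.9] turn -0.002
```

Call:
arm_command:
  series: "-1 0 5 0 255;0 0 5 0 255;0 0 5 0 255;0 0 5 0 255;0 0 5 0 255;0 0 5 0 255;0 0 5 0 255;0 0 5 0 255;0 0 4 0 255;0 0 4 0 255;0 0 4 0 255;0 0 2 0 255;0 0 0 0 255"
  squeeze: 15

```text
time_s: 10.75
tool_pos: [0.5421, 0.0133, 0.0444]
tool_rot: [-180.0, 0.2, 13.3]
force: [-5.8, -0.4, 4.8]
grip_width: 0.0422
grasp_force: 15.0
```

Call:
arm_command:
  series: "0 0 0 0 255;0 0 0 0 255;0 0 -6 0 255;0 0 -12 0 255;0 0 -12 0 255;0 0 -10 0 255;0 0 0 0 255;0 0 0 0 255"
  squeeze: 50

```text
time_s: 11.42
tool_pos: [0.544, 0.0146, 0.0856]
tool_rot: [-180.0, -0.2, 13.4]
force: [-0.6, 0.1, -4.0]
grip_width: 0.0416
grasp_force: 50.0
```

```bash
python3 feel.py; python3 look.py up1
```

```text
torque mean [-0.0302 -0.0695 -0.0142] std [0.0368 0.0361 0.0273] force [-0.2037 -0.0806  3.351 ]
t 11.92 pos [542.8186  14.1332  84.169 ] rot [179.9951   0.0181  13.3319] q7 -70.0 F [-0.909   0.0108 -3.0653] T [ 0.0023  0.0481 -0.0222] w 41.9 gf 50.0
t 11.92 pos [542.8186  14.1332  84.169 ] rot [179.9951   0.0181  13.3319] q7 -70.0 F [-0.909   0.0108 -3.0653] T [ 0.0023  0.0481 -0.0222] w 41.9 gf 50.0
tool-frame torque [ 0.0133 -0.0463  0.0222] force [-0.881  -0.2204  3.0656]
```

View pics/up1.png

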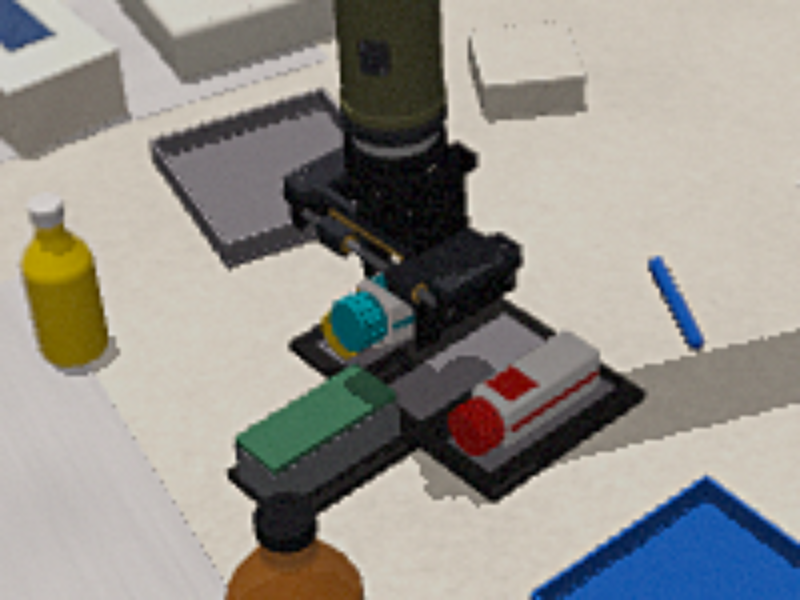

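The torque swing between cap-down and cap-up is 0.18 N m, so teal is loose and goes in the blue tray. The picture shows it cap-up at crop (360,315).

```bash
python3 go.py .458 .366 .09 11.3
```

```text
t 11.97 pos [542.868   14.1723  84.24  ] rot [179.9967   0.0124  13.3367] q7 -70.0 F [-0.3271  0.2962 -3.5501] T [-0.0268  0.0564 -0.0258] w 42.2 gf 50.0
shift [  -1.4 -361.9   -5.8] turn 0.036
```

Call:
arm_command:
  series: "0 0 -25 0 255;0 0 -25 0 255;0 -40 0 0 255;0 -40 0 0 255;0 -40 0 0 255;0 -40 0 0 255;0 -40 0 0 255;0 -40 0 0 255;0 -40 0 0 255;0 -40 0 0 255;-1 -42 0 0 255;0 0 20 0.036 255;0 0 25 0 255;0 0 0 0 255;0 0 0 0 255"

```text
out of range: a shift must lie within [-41.7, 41.7]
```

```bash
python3 go.py .458 .366 .006 11.3
```

```text
t 11.97 pos [542.868   14.1723  84.24  ] rot [179.9967   0.0124  13.3367] q7 -70.0 F [-0.3271  0.2962 -3.5501] T [-0.0268  0.0564 -0.0258] w 42.2 gf 50.0
shift [  -1.4 -361.9   78.2] turn 0.036
```

Call:
arm_command:
  series: "0 0 -25 0 255;0 0 -25 0 255;0 -40 0 0 255;0 -40 0 0 255;0 -40 0 0 255;0 -40 0 0 255;0 -40 0 0 255;0 -40 0 0 255;0 -40 0 0 255;0 -40 0 0 255;-1 -41 0 0 255;0 0 20 0.036 255;0 0 25 0 255;0 0 0 0 255;0 0 0 0 255"

```text
time_s: 13.22
tool_pos: [0.4578, 0.3639, 0.0881]
tool_rot: [179.8, 0.2, 11.3]
force: [1.0, -0.6, -2.7]
grip_width: 0.0416
grasp_force: 50.0
```

```bash
python3 go.py .458 .366 .006 11.3
```

```text
t 13.22 pos [457.8366 363.9326  88.1306] rot [179.8383   0.1594  11.2607] q7 -110.0 F [ 0.9536 -0.5745 -2.6782] T [-0.0624  0.0545 -0.0706] w 41.6 gf 50.0
shift [ 0.8 -2.2 82.1] turn -0.001
```

Call:
arm_command:
  series: "0 -2 20 0 255;0 0 20 0 255;0 0 8 0 255;0 0 4 0 255;0 0 4 0 255;0 0 4 0 255;0 0 4 0 255;0 0 4 0 255;0 0 4 0 255;0 0 4 0 255;0 0 3 0 255;0 0 2 0 255;0 0 0 0 255;0 0 0 0 255"
  squeeze: 15

```text
time_s: 14.38
tool_pos: [0.4583, 0.3672, 0.0083]
tool_rot: [180.0, -0.0, 11.3]
force: [-0.2, 0.2, -2.5]
grip_width: 0.0419
grasp_force: 15.0
```

```bash
python3 look.py lay1; python3 go.py .458 .366 .006 11.3
```

```text
t 14.38 pos [458.3335 367.1991   8.3499] rot [179.9945  -0.0037  11.2778] q7 -107.0 F [-0.2039  0.1558 -2.5207] T [0.003  0.0643 0.0195] w 41.9 gf 15.0
tool-frame torque [ 0.0156 -0.0625 -0.0195] force [-0.1697 -0.193   2.5206]
t 14.43 pos [458.4073 367.2494   8.484 ] rot [-179.9961   -0.0134   11.2729] q7 -107.0 F [-0.0289 -0.1401 -2.8384] T [-0.0498  0.0796  0.0083] w 41.3 gf 15.0
shift [-0.6  1.1  2.5] turn -0.0
```

Call:
arm_command:
  series: "0 0 2 0 255;0 0 1 0 255;0 0 0 0 255;0 0 0 0 255;0 0 0 0 255"
  squeeze: 4

```text
time_s: 14.85
tool_pos: [0.459, 0.3675, 0.0059]
tool_rot: [-180.0, -0.1, 11.3]
force: [1.3, -0.4, 0.3]
grip_width: 0.0421
grasp_force: 4.0
```

```bash
python3 look.py lay1
```

```text
t 14.85 pos [459.0174 367.5194   5.8858] rot [-179.9643   -0.0848   11.2656] q7 -107.0 F [ 1.289  -0.411   0.2949] T [-0.0338 -0.1917  0.0216] w 42.1 gf 4.0
tool-frame torque [-0.0705  0.1814 -0.0218] force [ 1.1843  0.6547 -0.2936]
```

View pics/lay1.png

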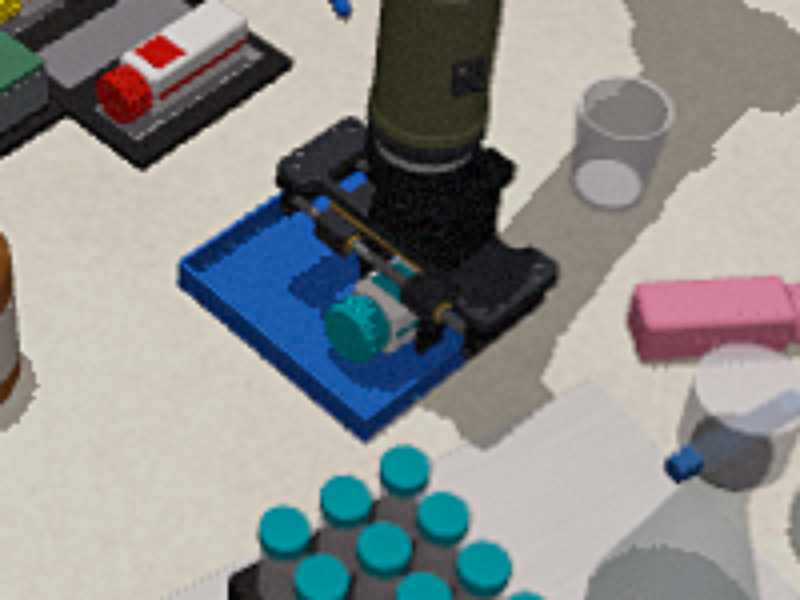

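```bash
cat > capz.py <<'E'
# height of cap centroid: side ray met with the vertical plane through the tool's x-z
import sys
from go import *
C={"teal":((82,90,40),(99,255,255)),"red":((0,140,60),(6,255,255)),"yellow":((22,140,70),(34,255,255))}[sys.argv[1]]
o=show(); im=cams.read_camera("side"); hsv=cv2.cvtColor(im,cv2.COLOR_BGR2HSV); p=proj("side",o["tool_pos"])[0].astype(int)
m=cv2.inRange(hsv,*C); k=np.zeros_like(m); k[p[1]-35:p[1]+45,p[0]-60:p[0]+30]=255; m&=k
n,l,s,c=cv2.connectedComponentsWithStats(m)
Kc,d,og,M=cal("side"); q=R.from_euler('xyz',o["tool_rot"],degrees=True).as_matrix()
for i in range(1,n):
    if s[i,4]<15: continue
    u=cv2.undistortPoints(c[i].reshape(1,1,2),Kc,d)[0,0]; v=M@np.r_[u,1]
    P=og+v*(q[:,1]@(o["tool_pos"]-og))/(q[:,1]@v); r=P-o["tool_pos"]-[0,0,.019]
    print("area",s[i,4],"P",P*1000,"along",(r@q[:,0]*1000).round(1),"up vs grasp",(r[2]*1000).round(1))
E
python3 capz.py teal
```

```text
t 14.9 pos [458.9792 367.4872   5.8461] rot [-179.9668   -0.0803   11.2657] q7 -107.0 F [ 1.7936  0.2962 -0.5352] T [-0.0763 -0.2218  0.0085] w 41.8 gf 4.0
area 27 P [477.7317 371.1906  60.068 ] along 19.2 up vs grasp 35.2
area 209 P [502.9659 376.2321  34.9179] along 44.9 up vs grasp 10.1
area 132 P [ 429.563   361.7493 -200.5116] along -30.3 up vs grasp -225.4
area 50 P [ 498.2088  375.3971 -155.7711] along 39.8 up vs grasp -180.6
```

The estimated tilt is only about 5° with the tail on the floor, so it is safe to release.

Call:
arm_command:
  series: "0 0 0 0 120;0 0 0 0 110;0 0 0 0 90;0 0 0 0 80;0 0 0 0 80;0 0 0 0 80"

```text
time_s: 15.45
tool_pos: [0.4581, 0.3672, 0.0053]
tool_rot: [180.0, 0.0, 11.3]
force: [-0.1, -0.2, -0.5]
grip_width: 0.0589
grasp_force: 0.0
```

```bash
python3 capz.py teal; python3 go.py .4735 .078 .013 13.5
```

```text
t 15.45 pos [458.0923 367.213    5.3253] rot [179.9985   0.0144  11.2858] q7 -107.0 F [-0.0645 -0.1585 -0.4913] T [-0.0796  0.1457 -0.0052] w 58.9 gf 0.0
area 69 P [473.0359 370.1962  44.2203] along 15.2 up vs grasp 19.9
area 200 P [505.8585 376.7457  22.3376] along 48.7 up vs grasp -2.0
area 132 P [ 429.3001  361.4618 -201.0544] along -29.3 up vs grasp -225.4
area 50 P [ 498.0283  375.1785 -156.1772] along 40.8 up vs grasp -180.5
t 15.5 pos [458.1905 367.1926   5.3491] rot [-179.9999    0.0078   11.2774] q7 -107.0 F [0.4472 0.031  0.8543] T [-0.0524  0.1498 -0.0391] w 59.2 gf 0.0
shift [-41.5 286.6  -7.6] turn -0.039
```

Call:
arm_command:
  series: "0 0 -30 0 75;0 0 -40 0 75;-8 40 -20 0 75;-8 40 0 0 75;-8 40 0 0 75;-8 41 0 0 75;-8 41 0 0 75;-1 41 0 0 75;0 41 0 -0.039 75;0 3 0 0 75;0 0 15 0 75;0 0 0 0 75;0 0 0 0 75"

```text
time_s: 16.58
tool_pos: [0.4736, 0.0813, 0.0784]
tool_rot: [180.0, 0.1, 13.5]
force: [-0.5, 0.6, -0.4]
grip_width: 0.0618
grasp_force: 0.0
```

```bash
python3 go.py .4735 .078 .013 13.5
python3 - <<'E'
from h import *
im=cams.read_camera("top"); hsv=cv2.cvtColor(im,cv2.COLOR_BGR2HSV)
m=cv2.inRange(hsv,(100,120,60),(130,255,255)); cs=[c for c in cv2.findContours(cv2.morphologyEx(m,cv2.MORPH_CLOSE,np.ones((25,25))),0,1)[0] if cv2.contourArea(c)>500]
for c in cs: print("blue",cv2.minAreaRect((ray("top",c.reshape(-1,2),.026)[:,:2]*1000).astype(np.float32)))
z=np.zeros_like(m); z[180:260,200:280]=255
w=cv2.inRange(hsv,(0,0,110),(179,70,255))&z; w=cv2.erode(w,None)
for c in cv2.findContours(w,0,1)[0]:
    if cv2.contourArea(c)>60:print("white",cv2.minAreaRect((ray("top",c.reshape(-1,2),.046)[:,:2]*1000).astype(np.float32)))
t=cv2.inRange(hsv,(82,90,60),(99,255,255))&z
n,l,s,c=cv2.connectedComponentsWithStats(t)
for i in range(1,n): print("teal",s[i,4],ray("top",c[i],.04)[0]*1000)
E
```

```text
t 16.58 pos [473.6184  81.3119  78.3518] rot [179.9808   0.0941  13.4977] q7 -84.0 F [-0.525   0.5647 -0.4259] T [-0.0402  0.1401  0.0276] w 61.8 gf 0.0
shift [-0.8  3.2 65.4] turn -0.0
blue ((466.1255187988281, 325.1799621582031), (171.76882934570312, 180.31910705566406), 11.258500099182129)
white ((466.823974609375, 322.707763671875), (258.969970703125, 253.55514526367188), 88.48746490478516)
teal 74 [508.6699 374.3869  40.    ]
teal 55 [470.6538 371.3052  40.    ]
```

Teal lies flat in the blue tray, its middle near (457,364) mm. Next is red.

Call:
arm_command:
  series: "-1 3 20 0 75;0 0 20 0 75;0 0 15 0 75;0 0 9 0 75;0 0 0 0 75;0 0 0 0 130;0 0 0 0 200;0 0 0 0 255;0 0 0 0 255;0 0 0 0 255;0 0 0 0 255;0 0 -10 0 255;0 0 -25 0 255;0 0 -30 0 255;0 0 -35 0 255;0 0 -15 0 255;0 0 0 0 255"
  squeeze: 30

```text
time_s: 18.05
tool_pos: [0.4765, 0.0787, 0.1334]
tool_rot: [-179.9, -0.4, 13.5]
force: [1.1, 0.8, -2.6]
grip_width: 0.042
grasp_force: 30.0
```

```bash
python3 feel.py; python3 go.py .720 .057 .125 13.5
```

```text
torque mean [-0.0252 -0.1541  0.0108] std [0.0365 0.0275 0.0321] force [0.2678 0.1525 3.3089]
t 18.55 pos [473.6005  77.9153 128.9678] rot [179.955    0.0807  13.4999] q7 -88.0 F [-0.1592  0.3354 -4.4153] T [0.0152 0.1398 0.0012] w 41.9 gf 30.0
t 18.55 pos [473.6005  77.9153 128.9678] rot [179.955    0.0807  13.4999] q7 -88.0 F [-0.1592  0.3354 -4.4153] T [0.0152 0.1398 0.0012] w 41.9 gf 30.0
shift [234.7  77.9   3.7] turn -0.0
```

Call:
arm_command:
  series: "10 38 0 0 255;35 40 0 0 255;38 0 0 0 255;38 0 0 0 255;38 0 0 0 255;38 0 0 0 255;38 0 0 0 255;0 0 10 0 255;0 0 25 0 255;0 0 20 0 255;0 0 0 0 255;0 0 0 0 255"
  squeeze: 25

```text
time_s: 19.55
tool_pos: [0.7099, 0.0641, 0.0727]
tool_rot: [-180.0, 0.2, 13.5]
force: [0.0, -0.5, -3.0]
grip_width: 0.0421
grasp_force: 25.0
```

```bash
python3 go.py .720 .057 .043 13.5
```

```text
t 19.55 pos [709.9498  64.1478  72.7278] rot [-179.9855    0.2305   13.5267] q7 -66.0 F [ 0.0394 -0.4759 -2.9608] T [-0.1016  0.1563  0.0195] w 42.1 gf 25.0
shift [ 8.2  9.3 29.7] turn 0.0
```

Call:
arm_command:
  series: "8 9 0 0 255;0 0 0 0 255;0 0 4 0 255;0 0 4 0 255;0 0 4 0 255;0 0 4 0 255;0 0 4 0 255;0 0 4 0 255;0 0 4 0 255;0 0 3 0 255;0 0 0 0 255;0 0 0 0 255"
  squeeze: 12

```text
time_s: 20.55
tool_pos: [0.7228, 0.058, 0.0442]
tool_rot: [-180.0, -0.2, 13.6]
force: [5.5, 1.8, -0.3]
grip_width: 0.042
grasp_force: 12.0
```

Call:
arm_command:
  series: "0 0 0 0 255;0 0 0 0 255;0 0 -6 0 255;0 0 -12 0 255;0 0 -12 0 255;0 0 0 0 255;0 0 0 0 255"
  squeeze: 50

```text
time_s: 21.13
tool_pos: [0.7219, 0.0566, 0.0752]
tool_rot: [180.0, -0.1, 13.5]
force: [-0.3, -0.4, -2.9]
grip_width: 0.0418
grasp_force: 50.0
```

```bash
python3 feel.py; python3 capz.py red; python3 go.py .5425 .0145 .115 13.5
```

```text
torque mean [-0.0266 -0.2342 -0.0045] std [0.0215 0.0302 0.027 ] force [-0.0813 -0.0659  3.2754]
t 21.63 pos [721.16    57.0128  73.4944] rot [-179.9966    0.0171   13.5066] q7 -65.0 F [ 0.8632  0.0993 -2.4678] T [-0.0879  0.233  -0.0287] w 41.7 gf 50.0
t 21.63 pos [721.16    57.0128  73.4944] rot [-179.9966    0.0171   13.5066] q7 -65.0 F [ 0.8632  0.0993 -2.4678] T [-0.0879  0.233  -0.0287] w 41.7 gf 50.0
area 69 P [747.6187  63.3667  96.6537] along 27.2 up vs grasp 4.2
area 111 P [769.454   68.6137  61.9139] along 49.7 up vs grasp -30.6
t 21.68 pos [721.1954  57.0003  73.5631] rot [-179.9987    0.0116   13.5113] q7 -65.0 F [ 0.3917  0.0277 -2.7043] T [-0.0637  0.245   0.0406] w 41.7 gf 50.0
shift [-183.7   -0.4  -41.4] turn 0.0
```

Call:
arm_command:
  series: "0 0 -25 0 255;0 0 -20 0 255;-36 0 0 0 255;-36 0 0 0 255;-37 0 0 0 255;-37 0 0 0 255;-37 0 0 0 255;0 0 0 0 255;0 0 10 0 255;0 0 8 0 255;0 0 0 0 255"

```text
time_s: 22.6
tool_pos: [0.543, 0.0148, 0.0992]
tool_rot: [180.0, 0.1, 13.5]
force: [-0.5, 0.3, -4.0]
grip_width: 0.0416
grasp_force: 50.0
```

```bash
python3 go.py .5425 .0145 .045 13.5
```

```text
t 22.6 pos [543.0038  14.7504  99.2499] rot [179.9834   0.1006  13.5467] q7 -69.0 F [-0.53    0.327  -3.9668] T [-0.0704  0.295   0.0053] w 41.6 gf 50.0
shift [-0.5  0.1 54.3] turn 0.001
```

Call:
arm_command:
  series: "0 0 5 0 255;0 0 5 0 255;0 0 5 0 255;0 0 5 0 255;0 0 5 0 255;0 0 5 0 255;0 0 5 0 255;0 0 5 0 255;0 0 4 0 255;0 0 4 0 255;0 0 4 0 255;0 0 3 0 255;0 0 0 0 255"
  squeeze: 12

```text
time_s: 23.68
tool_pos: [0.5431, 0.0136, 0.0453]
tool_rot: [180.0, 0.1, 13.5]
force: [-3.7, -2.1, 0.9]
grip_width: 0.0416
grasp_force: 12.0
```

Call:
arm_command:
  series: "0 0 0 0 255;0 0 0 0 255;0 0 -6 0 255;0 0 -12 0 255;0 0 -12 0 255;0 0 -10 0 255;0 0 0 0 255;0 0 0 0 255"
  squeeze: 50

```text
time_s: 24.35
tool_pos: [0.5444, 0.0147, 0.087]
tool_rot: [-180.0, -0.2, 13.5]
force: [0.1, 0.4, -2.7]
grip_width: 0.0411
grasp_force: 50.0
```

```bash
python3 feel.py; python3 capz.py red; python3 go.py .474 .284 .14 11.3 .506 -.354 .14 -1.7
```

```text
torque mean [-0.0152 -0.0599 -0.0139] std [0.0248 0.0219 0.03  ] force [0.021  0.1038 3.2096]
t 24.85 pos [543.201   14.1744  85.5053] rot [179.993    0.0217  13.5075] q7 -68.0 F [-1.037   0.3542 -2.9308] T [-0.0904  0.073  -0.0333] w 41.6 gf 50.0
t 24.85 pos [543.201   14.1744  85.5053] rot [179.993    0.0217  13.5075] q7 -68.0 F [-1.037   0.3542 -2.9308] T [-0.0904  0.073  -0.0333] w 41.6 gf 50.0
area 132 P [582.5573  23.6322 115.9618] along 40.5 up vs grasp 11.5
t 24.9 pos [543.2822  14.2149  85.5798] rot [179.9938   0.0122  13.507 ] q7 -68.0 F [ 0.4141  0.4917 -3.6337] T [-0.0821  0.0508 -0.0281] w 41.4 gf 50.0
shift [  -4.4 -278.5  -54.4] turn 0.039
shift [-122.3  349.3  -54.4] turn 0.265
```

Run:
```python
from go import *
o=show(); im=cams.read_camera("side"); p=proj("side",o["tool_pos"]+[.02,0,.02])[0].astype(int)
a=im[p[1]-30:p[1]+40,p[0]-50:p[0]+30]; 
q=R.from_euler('xyz',o["tool_rot"],degrees=True).as_matrix(); g=o["tool_pos"]+[0,0,.019]
def P(th,x,z,off=0):
    t=np.radians(th); return proj("side",g+q[:,0]*(x*np.cos(t)-z*np.sin(t))+np.array([0,0,off+x*np.sin(t)+z*np.cos(t)])-q[:,1]*.021)[0]
big=cv2.resize(a,None,fx=8,fy=8,interpolation=cv2.INTER_CUBIC)
for th in (10,15,20,25,30): print(th,"cap front bottom/top, 8x crop px",[((P(th,x,z)-(p-[50,30]))*8).round(0) for x,z in((.065,-.021),(.065,.021),(.041,-.021),(.041,.021),(.012,-.021))])
cv2.imwrite("pics/redup.png",big)
```

```text
t 24.9 pos [543.2822  14.2149  85.5798] rot [179.9938   0.0122  13.507 ] q7 -68.0 F [ 0.4141  0.4917 -3.6337] T [-0.0821  0.0508 -0.0281] w 41.4 gf 50.0
10 cap front bottom/top, 8x crop px [array([354., 357.]), array([363., 264.]), array([403., 336.]), array([412., 244.]), array([460., 312.])]
15 cap front bottom/top, 8x crop px [array([352., 346.]), array([368., 250.]), array([400., 330.]), array([417., 234.]), array([457., 311.])]
20 cap front bottom/top, 8x crop px [array([351., 334.]), array([374., 235.]), array([398., 323.]), array([422., 225.]), array([454., 309.])]
25 cap front bottom/top, 8x crop px [array([351., 321.]), array([382., 221.]), array([397., 315.]), array([428., 216.]), array([451., 308.])]
30 cap front bottom/top, 8x crop px [array([352., 308.]), array([390., 207.]), array([397., 307.]), array([434., 207.]), array([448., 305.])]
```

View pics/redup.png

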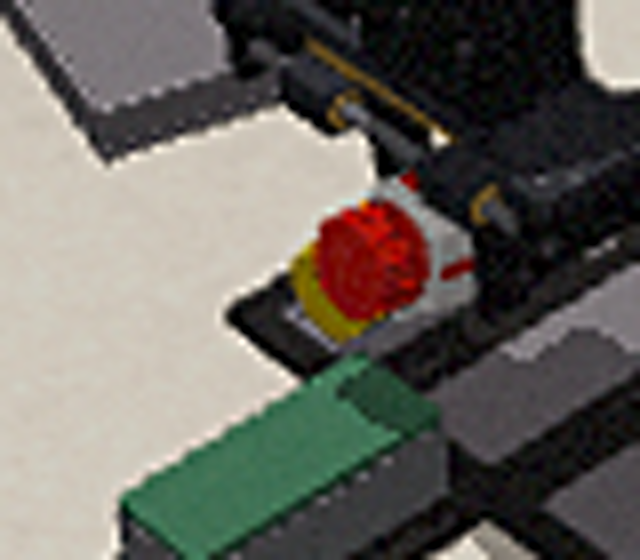

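The picture shows the red cap at (375,258), but its side stripe suggests a tilt well under 25°. I compare that with the teal cap-up crop I took earlier.

```bash
cat > tilt.py <<'E'
from h import *
from scipy.optimize import least_squares
from go import show
C={"teal":((80,80,40),(100,255,255)),"red":((0,140,60),(6,255,255)),"yellow":((22,140,70),(34,255,255))}
def at(pos,yaw=13.4,name="side"):
    q=R.from_euler('xyz',[180,0,yaw],degrees=True).as_matrix(); g=np.array(pos)+[0,0,.019]
    u=(np.linspace(0,2*np.pi,25))[:-1]
    def px(v):  # tilt, along, up -> outline points of the round cap (two rims)
        t=np.radians(v[0]); L=[]
        for x in(.042,.065):
            X=np.full(24,x);Y=.02*np.cos(u);Z=.02*np.sin(u)
            L.append(g+np.outer(X*np.cos(t)-Z*np.sin(t)+v[1]/1e3,q[:,0])+np.outer(Y,q[:,1])+np.outer(X*np.sin(t)+Z*np.cos(t)+v[2]/1e3,[0,0,1]))
        return proj(name,np.vstack(L))
    return px
def summary(mask,off=(0,0),sc=1):
    n,l,s,c=cv2.connectedComponentsWithStats(mask); i=1+np.argmax(s[1:,4]); ys,xs=np.where(l==i)
    pts=np.c_[xs,ys]/sc+np.array(off); h=cv2.convexHull(pts.astype(np.float32))[:,0]; return pts.mean(0),np.cov(pts.T),h
E
python3 - <<'E'
from tilt import *
def rep(tag,crop,off,sc,pos,col):
    m=cv2.inRange(cv2.cvtColor(crop,cv2.COLOR_BGR2HSV),*C[col]); c,S,h=summary(m,off,sc); f=at(pos)
    w,V=np.linalg.eigh(S); print(tag,"cen",c,"bbox",h.min(0),h.max(0),"sd",np.sqrt(w),"major dir",np.degrees(np.arctan2(V[1,1],V[0,1])).round(0))
    for th in(-30,-20,0,5,10,15,20,25,30):
        P=f([th,0,0]); hh=cv2.convexHull(P.astype(np.float32)); M=cv2.moments(hh); cc=np.array([M['m10'],M['m01']])/M['m00']
        S2=np.array([[M['mu20'],M['mu11']],[M['mu11'],M['mu02']]])/M['m00']; w2,V2=np.linalg.eigh(S2)
        # front rim centre relative
        print("  ",th,"cen",cc.round(1),"sd",np.sqrt(w2).round(2),"dir",np.degrees(np.arctan2(V2[1,1],V2[0,1])).round(0))
for tag,pos,col,fn in(("tealdown",[.7195,.0557,.0727],"teal","down1"),("tealup",[.5428,.0141,.0842],"teal","up1")):
    p=proj("side",np.array(pos)+[0,0,.02])[0].astype(int); rep(tag,cv2.imread(f"pics/{fn}.png"),(p[0]-100,max(p[1]-75,0)),4,pos,col)
im=cams.read_camera("side"); o=telemetry.get_obs(); p=proj("side",o["tool_pos"])[0].astype(int)
rep("redup",im[p[1]-50:p[1]+40,p[0]-60:p[0]+40],(p[0]-60,p[1]-50),1,o["tool_pos"],"red")
E
```

```text
tealdown cen [247.2599 218.1138] bbox [239.5 211. ] [254.75 225.5 ] sd [2.5087 4.1064] major dir -139.0
   -30 cen [248.  217.3] sd [2.47 3.93] dir -142.0
   -20 cen [246.6 215.8] sd [2.58 3.94] dir -135.0
   0 cen [244.9 211.9] sd [3.34 3.87] dir 58.0
   5 cen [244.7 210.7] sd [3.49 3.85] dir 61.0
   10 cen [244.7 209.4] sd [3.63 3.84] dir 64.0
   15 cen [244.7 208.1] sd [3.76 3.82] dir 65.0
   20 cen [244.9 206.7] sd [3.8  3.86] dir 169.0
   25 cen [245.2 205.3] sd [3.79 3.95] dir 171.0
   30 cen [245.7 203.9] sd [3.79 4.02] dir 175.0
tealup cen [295.7397 176.1663] bbox [288.75 168.75] [302.75 183.75] sd [3.5058 3.6982] major dir 72.0
   -30 cen [295.7 185.5] sd [2.34 3.7 ] dir -141.0
   -20 cen [294.5 184.1] sd [2.74 3.65] dir 45.0
   0 cen [293.4 180. ] sd [3.37 3.61] dir 59.0
   5 cen [293.3 178.8] sd [3.49 3.6 ] dir 62.0
   10 cen [293.4 177.6] sd [3.59 3.6 ] dir 178.0
   15 cen [293.5 176.3] sd [3.57 3.69] dir 165.0
   20 cen [293.8 174.9] sd [3.56 3.76] dir 169.0
   25 cen [294.2 173.6] sd [3.56 3.81] dir 174.0
   30 cen [294.6 172.2] sd [3.55 3.85] dir -179.0
redup cen [296.1938 175.0233] bbox [290. 168.] [303. 182.] sd [3.4492 3.6489] major dir 70.0
   -30 cen [295.5 185.3] sd [2.35 3.7 ] dir -141.0
   -20 cen [294.4 183.8] sd [2.74 3.66] dir 45.0
   0 cen [293.2 179.7] sd [3.38 3.61] dir 59.0
   5 cen [293.2 178.5] sd [3.5 3.6] dir 62.0
   10 cen [293.2 177.3] sd [3.59 3.6 ] dir 178.0
   15 cen [293.4 176. ] sd [3.57 3.69] dir 165.0
   20 cen [293.6 174.6] sd [3.56 3.76] dir 169.0
   25 cen [294.  173.3] sd [3.56 3.81] dir 174.0
   30 cen [294.5 171.9] sd [3.55 3.85] dir -179.0
```

Teal and red were both tipped cap-down by about 27°, but cap-up only reached about 10°. I press red deeper with a longer lever to get the technique right. If teal did fall short, I will redo it.

Call:
arm_command:
  series: "-8 0 15 0 255;0 0 15 0 255;0 0 5 0 255;0 0 5 0 255;0 0 5 0 255;0 0 4 0 255;0 0 4 0 255;0 0 0 0 255"
  squeeze: 15

```text
time_s: 25.67
tool_pos: [0.5361, 0.0125, 0.0337]
tool_rot: [-180.0, -0.0, 13.5]
force: [-4.6, 0.3, 6.0]
grip_width: 0.0421
grasp_force: 15.0
```

```bash
cat > fit.py <<'E'
import sys
from tilt import *
o=show(); im=cams.read_camera("side"); p=proj("side",o["tool_pos"])[0].astype(int)
m=cv2.inRange(cv2.cvtColor(im,cv2.COLOR_BGR2HSV),*C[sys.argv[1]]); k=np.zeros_like(m);k[p[1]-55:p[1]+45,p[0]-60:p[0]+25]=255;m&=k
n,l,s,c=cv2.connectedComponentsWithStats(m)
K,d,og,M=cal("side"); q=R.from_euler('xyz',o["tool_rot"],degrees=True).as_matrix(); g=o["tool_pos"]+[0,0,.019]
i=1+np.argmax(s[1:,4]); ys,xs=np.where(l==i); S=np.cov(np.c_[xs,ys].T); w,V=np.linalg.eigh(S)
print("cen",c[i],"sd",np.sqrt(w),"cov",S[0,0].round(2),S[0,1].round(2),S[1,1].round(2))
f=at(o["tool_pos"],o["tool_rot"][2])
for th in range(-35,36,5):
    h=cv2.convexHull(f([th,0,0]).astype(np.float32)); Q=cv2.moments(h); cc=np.array([Q['m10'],Q['m01']])/Q['m00']
    print(th,cc.round(1),"cov",(np.array([Q['mu20'],Q['mu11'],Q['mu02']])/Q['m00']).round(2))
E
python3 fit.py red
```

```text
t 25.67 pos [536.108   12.4613  33.6712] rot [-179.9554   -0.0235   13.5125] q7 -65.0 F [-4.5713  0.2872  5.997 ] T [-0.0372  0.9906  0.0757] w 42.1 gf 15.0
cen [299.7188 183.875 ] sd [3.4593 3.5495] cov 12.08 -0.24 12.49
-35 [298.9 197.1] cov [10.2   4.02  7.61]
-30 [298.3 196.5] cov [9.9  3.93 8.23]
-25 [297.7 195.9] cov [9.8  3.42 9.06]
-20 [297.2 195.2] cov [9.84 2.86 9.82]
-15 [296.8 194.3] cov [10.01  2.29 10.49]
-10 [296.5 193.4] cov [10.31  1.72 11.06]
-5 [296.2 192.4] cov [10.71  1.2  11.54]
0 [296.1 191.3] cov [11.18  0.72 11.89]
5 [296.  190.2] cov [11.7   0.32 12.11]
10 [296.1 189. ] cov [12.25 -0.   12.2 ]
15 [296.3 187.7] cov [12.8  -0.22 12.18]
20 [296.5 186.5] cov [13.33 -0.31 12.06]
25 [296.9 185.1] cov [13.76 -0.24 12.  ]
30 [297.3 183.8] cov [14.09 -0.06 11.95]
35 [297.9 182.5] cov [14.31  0.23 11.87]
```

Call:
arm_command:
  series: "0 0 4 0 255;0 0 0 0 255;0 0 0 0 255"
  squeeze: 15

```text
time_s: 25.97
tool_pos: [0.5374, 0.0127, 0.031]
tool_rot: [-179.9, -0.2, 13.5]
force: [-4.2, 0.9, 13.1]
grip_width: 0.0418
grasp_force: 15.0
```

Call:
arm_command:
  series: "0 0 0 0 255;0 0 0 0 255;0 0 -10 0 255;0 0 -20 0 255;0 0 -20 0 255;0 0 0 0 255;0 0 0 0 255;0 0 0 0 255"
  squeeze: 50

```text
time_s: 26.63
tool_pos: [0.5352, 0.0127, 0.0781]
tool_rot: [-180.0, 0.0, 13.5]
force: [0.2, 0.5, -3.9]
grip_width: 0.0419
grasp_force: 50.0
```

```bash
python3 fit.py red; python3 feel.py; python3 go.py .474 .284 .14 11.3  .4735 .078 .115 13.5
```

```text
t 26.63 pos [535.1975  12.6999  78.0902] rot [-179.9798    0.0179   13.5295] q7 -68.0 F [ 0.223   0.4772 -3.9359] T [-0.0005  0.0679  0.0398] w 41.9 gf 50.0
cen [299.48  171.344] sd [3.225  3.6608] cov 12.24 1.46 11.57
-35 [298.5 186.6] cov [10.58  4.3   7.83]
-30 [297.8 185.9] cov [10.33  3.94  8.68]
-25 [297.2 185.3] cov [10.25  3.42  9.55]
-20 [296.7 184.5] cov [10.32  2.86 10.34]
-15 [296.3 183.6] cov [10.51  2.27 11.04]
-10 [295.9 182.6] cov [10.83  1.71 11.64]
-5 [295.7 181.6] cov [11.25  1.18 12.11]
0 [295.5 180.5] cov [11.74  0.7  12.45]
5 [295.5 179.3] cov [12.28  0.29 12.65]
10 [295.6 178. ] cov [12.85 -0.03 12.72]
15 [295.7 176.8] cov [13.42 -0.24 12.66]
20 [296.  175.4] cov [13.95 -0.3  12.57]
25 [296.4 174.1] cov [14.37 -0.19 12.54]
30 [296.8 172.7] cov [14.69  0.01 12.47]
35 [297.4 171.3] cov [14.9   0.32 12.4 ]
torque mean [-0.0303 -0.0657  0.005 ] std [0.0396 0.0349 0.0313] force [-0.1128 -0.12    2.9801]
t 27.18 pos [535.5702  12.377   78.6593] rot [179.999   -0.0008  13.51  ] q7 -68.0 F [ 0.5127 -0.364  -2.6151] T [-0.0535  0.0511  0.0352] w 41.6 gf 50.0
t 27.18 pos [535.5702  12.377   78.6593] rot [179.999   -0.0008  13.51  ] q7 -68.0 F [ 0.5127 -0.364  -2.6151] T [-0.0535  0.0511  0.0352] w 41.6 gf 50.0
shift [   3.6 -278.5  -61.3] turn 0.039
shift [-45.  -78.3 -36.3] turn 0.0
```

```bash
cat > stripe.py <<'E'
# slope of the coloured side stripe between cap and finger -> tilt (slope is free of grip offset)
import sys
from tilt import *
o=show(); ims=[cams.read_camera("side").astype(float) for _ in range(3)]; im=np.mean(ims,0); p=proj("side",o["tool_pos"])[0].astype(int)
b,g_,r=im[...,0],im[...,1],im[...,2]
e={"red":r-(b+g_)/2,"teal":(b+g_)/2-r,"yellow":(r+g_)/2-b}[sys.argv[1]]
print("x0,y0",p[0]-25,p[1]-25); print(e[p[1]-25:p[1]+5,p[0]-25:p[0]+3].round(0).astype(int))
q=R.from_euler('xyz',o["tool_rot"],degrees=True).as_matrix(); gp=o["tool_pos"]+[0,0,.025]
for th in range(-30,31,5):
    t=np.radians(th); a,c=[proj("side",gp+q[:,0]*x*np.cos(t)+np.array([0,0,x*np.sin(t)])-q[:,1]*.021)[0] for x in(.015,.04)]
    print(th,"slope dy/dx",((c-a)[1]/(c-a)[0]).round(3))
cv2.imwrite("pics/z.png",cv2.resize(im[p[1]-45:p[1]+25,p[0]-60:p[0]+20].astype(np.uint8),None,fx=8,fy=8,interpolation=cv2.INTER_CUBIC))
E
python3 stripe.py red
```

```text
t 27.18 pos [535.5702  12.377   78.6593] rot [179.999   -0.0008  13.51  ] q7 -68.0 F [ 0.5127 -0.364  -2.6151] T [-0.0535  0.0511  0.0352] w 41.6 gf 50.0
x0,y0 283 152
[[ -1   1   2   0  -4  -4   0  -3  -5  -5   2  26  54  37   6  -8  -7   1
   -2   2  -6  -4  -2   1  -1  -2  -3  -3]
 [ -2   2   0   3  -2   0  -2  -5  -2   0  -3  -7  14  36  50  24  -9  -7
   -3  -3  -2   3   0   5   2   2  -1  -1]
 [  1   3   0   1  -3  -1  -4  -3  -1  -6  -4  -9 -11  -3  10  38  37   9
   -4  -4  -2  -1   2  -9   5  -6   0  -1]
 [  2  -1   9  13   5  -2  -1  -2  -4  -3  -3  15  77  45  -7  -2  26  51
   22 -12  -1  -4   2   2  -2  -4   1   2]
 [ 12  12  17  15  10  -1  -3  -7  -2  -4   2  64  24  24  24  -6  -4  16
   40  37   9  -4  -1  -3   1  -2   6  -1]
 [ 14  15  14  15  15  10   0  -6  -4  -4  17  36  -7  -3  -2  -1  -4  -4
    6  26  52  20 -11  -8  -4  -5   4   3]
 [ 15  14  15  14  14  14  14   2  -3   3  23  41  -5  -4   0   0   0   0
   -1   2  18  37  39   6  -7  -1  -4   2]
 [ 14  14  14  14  14  15  15  17   9   0   0  42  20   3  -2  -1   1   0
   -2  -2   1   2  27  52  19  -4  -6  
[... 2166 characters left out ...]
6 139 135  91 110
   88  87  29  -8   0   2   4   4   4   4]
 [  1  -3  -1   1  74  70  67  69  65  64  77 103  60  70  66  83  39   2
   27  -8  -2  -1   4   3   4   4   4   4]
 [  3  -3  -4   0  34  69  66  67  67  65  79  79  72  68  80  94  33  -6
    0   2   4   4   3   2   4   3   4   3]
 [  4   3   2   1  -3  71  69  68  66  67  69  68  69  88  58  60  10   0
    2   4   3   1   1   2   1   2   1   2]]
-30 slope dy/dx -1.229
-25 slope dy/dx -1.106
-20 slope dy/dx -0.994
-15 slope dy/dx -0.889
-10 slope dy/dx -0.791
-5 slope dy/dx -0.696
0 slope dy/dx -0.603
5 slope dy/dx -0.511
10 slope dy/dx -0.419
15 slope dy/dx -0.324
20 slope dy/dx -0.225
25 slope dy/dx -0.121
30 slope dy/dx -0.01
```

View pics/z.png

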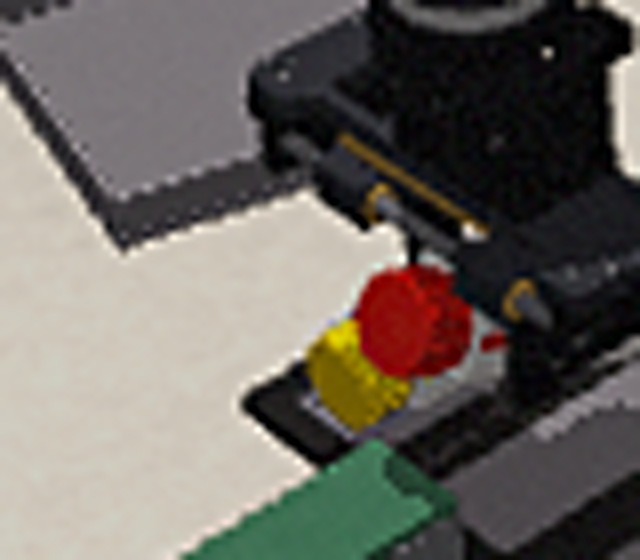

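The stripe slope gives about 17° now, against about 6° before (and about 8° for teal), so teal's cap-up has to be redone. Pressing until the tail rests on the mat should fix the angle geometrically at about 26°, so I try that on red.

Call:
arm_command:
  series: "8 0 20 0 255;0 0 20 0 255;0 0 5 0 255;0 0 5 0 255;0 0 4 0 255;0 0 3 0 255;0 0 0 0 255"
  squeeze: 15

```text
time_s: 27.92
tool_pos: [0.5454, 0.0155, 0.0249]
tool_rot: [-179.9, -0.2, 13.5]
force: [-3.8, 3.0, 15.3]
grip_width: 0.0418
grasp_force: 15.0
```

Call:
arm_command:
  series: "0 0 0 0 255;0 0 -10 0 255;0 0 -20 0 255;0 0 -25 0 255;0 0 -10 0 255;0 0 0 0 255;0 0 0 0 255"
  squeeze: 50

```text
time_s: 28.5
tool_pos: [0.5434, 0.0145, 0.0869]
tool_rot: [-180.0, -0.1, 13.5]
force: [-0.4, 0.0, -3.5]
grip_width: 0.0415
grasp_force: 50.0
```

```bash
cat > sl.py <<'E'
# tilt from the side stripe right of the cap
import sys
from tilt import *
o=telemetry.get_obs(); im=np.mean([cams.read_camera("side").astype(float) for _ in range(3)],0); p=proj("side",o["tool_pos"])[0].astype(int)
b,g_,r=im[...,0],im[...,1],im[...,2]
e={"red":r-(b+g_)/2,"teal":(b+g_)/2-r,"yellow":(r+g_)/2-b}[sys.argv[1]]
m=(e>30).astype(np.uint8); k=np.zeros_like(m); k[p[1]-20:p[1]+25,p[0]-30:p[0]+20]=1; n,l,s,c=cv2.connectedComponentsWithStats(m*k,connectivity=4)
for i in range(1,n):
    if s[i,4]<3 or s[i,0]<p[0]-12: continue
    x0,y0,w,h=s[i,:4]; xs=np.arange(x0,x0+w); row=np.arange(y0-1,y0+h+1); E=np.clip(e[y0-1:y0+h+1,x0:x0+w],0,None); cy=(E*row[:,None]).sum(0)/E.sum(0); print("blob",s[i],"cols",cy.round(2),"slope",np.polyfit(xs,cy,1)[0].round(3) if w>1 else None)
E
python3 sl.py red; python3 go.py .474 .284 .14 11.3
```

```text
blob [303 158   3   3   7] cols [158.9  159.59 159.64] slope 0.371
blob [307 171   2   2   3] cols [171.41 172.02] slope 0.615
blob [301 177   5   3   8] cols [178.36 177.68 177.2  177.04 177.25] slope -0.285
t 28.65 pos [542.1738  14.3104  85.373 ] rot [-179.9976    0.1388   13.5195] q7 -68.0 F [ 0.7248 -0.4929 -3.2285] T [-0.0375  0.0933  0.0052] w 42.0 gf 50.0
shift [  -3.4 -278.2  -54.6] turn 0.039
```

Tilt is stuck near 16°. The capsule crept upward in the pads, so its top now meets the gripper body. The cure is a fresh level grip, held slightly above the middle, and a longer lever. I park red in the blue tray's near slot, redo teal's cap-up, then do red again.

Call:
arm_command:
  series: "0 -10 -25 0 255;1 -40 -25 0 255;2 -41 0 0 255;2 -41 0 0 255;1 -41 0 0 255;1 -41 0 0 255;1 -41 0 0 255;0 -31 0 0.039 255;0 0 30 0 255;0 0 30 0 255;0 0 20 0 255;0 0 15 0 255;0 0 0 0 255"

```text
time_s: 29.73
tool_pos: [0.482, 0.2875, 0.0341]
tool_rot: [179.7, 0.4, 11.3]
force: [-0.9, -0.2, -3.3]
grip_width: 0.0414
grasp_force: 50.0
```

```bash
python3 go.py .486 .286 .006 11.3
```

```text
t 29.73 pos [481.9503 287.4518  34.0625] rot [179.7076   0.4316  11.2881] q7 -98.0 F [-0.8965 -0.2329 -3.2909] T [-0.0878  0.1356 -0.014 ] w 41.4 gf 50.0
shift [ 3.9  2.1 28. ] turn -0.0
```

Call:
arm_command:
  series: "2 1 8 0 255;0 0 5 0 255;0 0 5 0 255;0 0 5 0 255;0 0 3 0 255;0 0 0 0 255"
  squeeze: 8

```text
time_s: 30.23
tool_pos: [0.4897, 0.2897, 0.014]
tool_rot: [-179.9, -0.2, 11.2]
force: [2.1, 0.9, 0.3]
grip_width: 0.0421
grasp_force: 8.0
```

```bash
python3 capz.py red
```

```text
t 30.23 pos [489.6948 289.6642  14.0389] rot [-179.9337   -0.2467   11.2478] q7 -96.0 F [2.0504 0.9399 0.3355] T [-0.0279 -0.3686  0.0337] w 42.1 gf 8.0
area 164 P [525.3251 296.6904  64.8221] along 36.5 up vs grasp 31.8
```

Call:
arm_command:
  series: "0 0 4 0 255;0 0 4 0 255;0 0 0 0 255;0 0 0 0 255;0 0 0 0 255"
  squeeze: 3

```text
time_s: 30.7
tool_pos: [0.4869, 0.2892, 0.0045]
tool_rot: [-180.0, 0.0, 11.3]
force: [2.3, 0.6, 0.1]
grip_width: 0.0419
grasp_force: 3.9
```

```bash
python3 capz.py red
```

```text
t 30.7 pos [486.9371 289.1796   4.5191] rot [-179.9961    0.042    11.2883] q7 -96.0 F [2.284  0.5538 0.0775] T [ 0.1833 -0.2985 -0.0081] w 41.9 gf 3.9
area 15 P [494.7034 290.7252  69.2644] along 7.9 up vs grasp 45.7
area 155 P [525.2926 296.8323  50.8259] along 39.1 up vs grasp 27.3
```

Call:
arm_command:
  series: "0 0 0 0 134;0 0 0 0 133;0 0 0 0 132;0 0 0 0 131;0 0 0 0 130;0 0 0 0 129;0 0 0 0 128"
  squeeze: 3

```text
time_s: 31.33
tool_pos: [0.487, 0.2887, 0.0047]
tool_rot: [180.0, 0.1, 11.3]
force: [0.3, -0.8, 0.4]
grip_width: 0.0431
grasp_force: 0.0
```

```bash
python3 capz.py red
```

```text
t 31.33 pos [487.0481 288.6677   4.6502] rot [179.9761   0.0533  11.2763] q7 -96.0 F [ 0.3302 -0.8115  0.4285] T [-0.0535  0.1563  0.0017] w 43.1 gf 0.0
area 33 P [503.4541 291.9564  45.7639] along 16.7 up vs grasp 22.1
area 150 P [531.8502 297.6084  22.6045] along 45.7 up vs grasp -1.0
```

Call:
arm_command:
  series: "0 0 0 0 75;0 0 -20 0 75;0 0 -38 0 75;-7 -41 0 0 75;-8 -41 0 0 75;0 0 0 0 75;0 0 20 0 75;0 0 20 0 75;0 0 8 0 75;0 0 0 0 75"
  squeeze: 30

```text
time_s: 32.22
tool_pos: [0.4551, 0.365, 0.0126]
tool_rot: [179.8, 0.2, 11.3]
force: [-0.2, 0.3, -0.1]
grip_width: 0.0616
grasp_force: 0.0
```

```bash
python3 go.py .4565 .366 .013 11.3
```

```text
t 32.22 pos [455.0993 364.9655  12.5746] rot [179.8309   0.2172  11.2793] q7 -104.0 F [-0.1982  0.2759 -0.1132] T [-0.0959  0.162  -0.0442] w 61.6 gf 0.0
shift [ 1.6 -0.7 -0.4] turn -0.0
```

Call:
arm_command:
  series: "1 0 0 0 140;0 0 0 0 220;0 0 0 0 255;0 0 0 0 255;0 0 0 0 255;0 0 -15 0 255;0 0 -30 0 255;0 30 -35 0 255;0 41 0 0 255;0 41 0 0 255;0 41 0 0 255;1 41 0 0 255;1 41 0 0 255;1 41 0 0 255;1 41 0 0 255;1 38 0 -0.037 255;0 4 0 0 255;0 0 0 0 255"
  squeeze: 40

```text
time_s: 33.72
tool_pos: [0.5323, 0.0141, 0.0915]
tool_rot: [179.9, -0.0, 13.0]
force: [-0.3, 0.0, -3.2]
grip_width: 0.0419
grasp_force: 40.0
```

```bash
python3 go.py .5306 .0145 .045 13.5
```

```text
t 33.72 pos [532.3176  14.091   91.5147] rot [179.941   -0.0019  12.9753] q7 -70.0 F [-0.2852  0.0377 -3.1802] T [ 0.005   0.0984 -0.0256] w 41.9 gf 40.0
shift [-1.6 -0.8 46.5] turn -0.009
```

Call:
arm_command:
  series: "-1 0 20 -0.009 255;0 0 5 0 255;0 0 5 0 255;0 0 4 0 255;0 0 4 0 255;0 0 4 0 255;0 0 4 0 255;0 0 2 0 255;0 0 0 0 255"
  squeeze: 20

```text
time_s: 34.47
tool_pos: [0.5312, 0.0191, 0.0456]
tool_rot: [-179.8, 0.1, 14.0]
force: [-10.1, 0.3, 19.1]
grip_width: 0.0418
grasp_force: 20.0
```

```bash
python3 sl.py teal; python3 capz.py teal
```

```text
blob [306 176   2   2   4] cols [176.36 176.72] slope 0.357
blob [326 184   4   2   6] cols [185.23 185.   184.64 184.46] slope -0.265
blob [309 186   5   3  10] cols [188.07 187.49 187.48 187.25 187.01] slope -0.237
t 34.62 pos [531.1612  19.093   45.6412] rot [-179.848     0.0762   13.9728] q7 -66.0 F [-10.4713   0.4206  18.7463] T [-0.1185  2.3712  0.0338] w 41.8 gf 20.0
area 168 P [572.8571  29.3893  74.3532] along 42.9 up vs grasp 9.7
```

Call:
arm_command:
  series: "0 0 0 0 255;0 0 3 0 255;0 0 2 0 255;0 0 0 0 255"
  squeeze: 10

```text
time_s: 35.0
tool_pos: [0.5337, 0.0197, 0.0407]
tool_rot: [-179.9, -0.2, 14.0]
force: [-3.6, 1.4, 12.1]
grip_width: 0.042
grasp_force: 10.0
```

Call:
arm_command:
  series: "0 0 0 0 255;0 0 -10 0 255;0 0 -20 0 255;0 0 -20 0 255;0 0 0 0 255;0 0 0 0 255"
  squeeze: 45

```text
time_s: 35.5
tool_pos: [0.5326, 0.0191, 0.0894]
tool_rot: [-180.0, -0.2, 14.0]
force: [0.7, -0.2, -4.1]
grip_width: 0.0416
grasp_force: 45.0
```

```bash
python3 sl.py teal; python3 capz.py teal;python3 go.py .462 .366 .1 11.3
```

```text
blob [328 172   2   2   3] cols [172.96 172.56] slope -0.398
blob [309 175   5   2   8] cols [175.75 175.5  175.36 175.14 175.  ] slope -0.186
t 35.65 pos [530.5216  18.5595  87.3312] rot [-179.989     0.0937   13.9427] q7 -69.0 F [-0.6728 -1.1533 -2.7817] T [-0.0134  0.0678 -0.0295] w 41.4 gf 45.0
area 168 P [569.3029  28.1808 121.1549] along 39.9 up vs grasp 14.8
t 35.7 pos [530.4639  18.3373  87.2469] rot [179.9973   0.113   13.9295] q7 -69.0 F [-0.2719 -0.3572 -2.5538] T [-0.0286  0.078  -0.0126] w 41.9 gf 45.0
shift [  17.2 -353.9  -12.8] turn 0.046
```

Teal is now about 22° cap-up and held clear. I take it back to the blue tray.

Call:
arm_command:
  series: "0 -10 -20 0 255;1 -40 -10 0 255;2 -41 0 0 255;2 -41 0 0 255;2 -41 0 0 255;2 -41 0 0 255;2 -41 0 0 255;2 -41 0 0 255;2 -41 0 0 255;0 -16 20 0.046 255;0 0 30 0 255;0 0 25 0 255;0 0 0 0 255"

```text
time_s: 36.78
tool_pos: [0.4567, 0.3616, 0.037]
tool_rot: [179.6, 0.5, 11.4]
force: [-1.2, -1.2, -2.7]
grip_width: 0.0417
grasp_force: 45.0
```

```bash
python3 go.py .460 .366 .006 11.3
```

```text
t 36.78 pos [456.7432 361.6431  37.0381] rot [179.5682   0.5332  11.3503] q7 -105.0 F [-1.2019 -1.2386 -2.7183] T [-0.1889  0.1701 -0.0009] w 41.7 gf 45.0
shift [ 4.3 -3.9 31. ] turn 0.001
```

Call:
arm_command:
  series: "2 -3 8 0 255;0 0 6 0 255;0 0 5 0 255;0 0 4 0 255;0 0 4 0 255;0 0 3 0 255;0 0 0 0 255"
  squeeze: 8

```text
time_s: 37.37
tool_pos: [0.4623, 0.3682, 0.0134]
tool_rot: [-179.9, 0.0, 11.3]
force: [2.4, 1.1, -0.1]
grip_width: 0.0419
grasp_force: 8.0
```

Call:
arm_command:
  series: "0 0 0 0 200;0 0 0 0 133;0 0 0 0 132;0 0 0 0 131;0 0 0 0 130;0 0 0 0 129;0 0 0 0 126;0 0 0 0 75;0 0 0 0 75"
  squeeze: 3

```text
time_s: 38.12
tool_pos: [0.4624, 0.3676, 0.0134]
tool_rot: [180.0, 0.0, 11.3]
force: [1.0, -0.0, -0.2]
grip_width: 0.0508
grasp_force: 0.0
```

```bash
python3 capz.py teal; python3 go.py .481 .2865 .014 11.3
```

```text
t 38.12 pos [462.3709 367.6261  13.4035] rot [179.9931   0.0148  11.2738] q7 -104.0 F [ 0.9607 -0.0152 -0.1846] T [-0.057   0.0944 -0.001 ] w 50.8 gf 0.0
area 79 P [476.6046 370.4674  45.6514] along 14.5 up vs grasp 13.2
area 202 P [509.2786 376.9778  21.382 ] along 47.8 up vs grasp -11.0
area 124 P [ 428.8347  360.9147 -200.5674] along -34.1 up vs grasp -233.0
area 37 P [ 498.3176  374.7714 -153.4604] along 36.7 up vs grasp -185.9
t 38.17 pos [462.4104 367.6568  13.4229] rot [179.995    0.0098  11.2747] q7 -104.0 F [-0.2193  0.6815  0.207 ] T [-0.0745  0.143  -0.0074] w 54.2 gf 0.0
shift [ 2.4 83.2 -0.6] turn -0.0
```

Call:
arm_command:
  series: "0 0 -15 0 75;0 0 -35 0 75;-1 41 0 0 75;-1 42 0 0 75"
  squeeze: 40

```text
out of range: a shift must lie within [-41.7, 41.7]
```

Call:
arm_command:
  series: "0 0 -15 0 75;0 0 -35 0 75;-1 41 0 0 75;-1 41 0 0 75;0 1 0 0 75;0 0 25 0 75;0 0 22 0 75;0 0 2 0 75;0 0 0 0 75"
  squeeze: 40

```text
time_s: 38.92
tool_pos: [0.4757, 0.2851, 0.0134]
tool_rot: [179.9, 0.2, 11.3]
force: [-0.1, -0.3, 0.2]
grip_width: 0.0614
grasp_force: 0.0
```

```bash
python3 go.py .478 .2865 .014 11.3
```

```text
t 38.92 pos [475.7012 285.1068  13.379 ] rot [179.8927   0.1537  11.2557] q7 -97.0 F [-0.1293 -0.3015  0.232 ] T [-0.0735  0.1498 -0.0439] w 61.4 gf 0.0
shift [ 2.5 -0.9 -0.6] turn -0.001
```

Call:
arm_command:
  series: "2 0 0 0 140;0 0 0 0 220;0 0 0 0 255;0 0 0 0 255;0 0 -10 0 255;0 0 -30 0 255;8 30 -35 0 255;10 41 -30 0 255;10 41 0 0 255;10 41 0 0 255;15 41 0 0 255;20 41 0 0 255;41 37 0 -0.038 255;41 0 0 0 255;35 0 0 0 255;0 0 15 0 255;0 0 15 0 255;0 0 0 0 255"
  squeeze: 40

```text
time_s: 40.42
tool_pos: [0.6937, 0.0826, 0.0754]
tool_rot: [-180.0, 0.5, 13.5]
force: [-2.3, 0.0, -5.0]
grip_width: 0.0416
grasp_force: 40.0
```

```bash
python3 go.py .724 .058 .053 13.5
```

```text
t 40.42 pos [693.6558  82.6214  75.3746] rot [-179.9922    0.4636   13.4507] q7 -68.0 F [-2.2513  0.0415 -5.0438] T [-0.08    0.2947  0.0009] w 41.6 gf 40.0
shift [24.  31.  22.2] turn -0.001
```

Call:
arm_command:
  series: "12 16 0 0 255;12 15 0 0 255;0 0 0 0 255;0 0 6 0 255;0 0 5 0 255;0 0 5 0 255;0 0 4 0 255;0 0 4 0 255;0 0 0 0 255"
  squeeze: 12

```text
time_s: 41.17
tool_pos: [0.7276, 0.0596, 0.0553]
tool_rot: [-180.0, -0.0, 13.5]
force: [3.0, 1.1, -1.7]
grip_width: 0.0421
grasp_force: 12.0
```

Call:
arm_command:
  series: "0 0 0 0 255;0 0 -8 0 255;0 0 -20 0 255;0 0 -10 0 255;0 0 0 0 255;0 0 0 0 255"
  squeeze: 45

```text
time_s: 41.67
tool_pos: [0.7279, 0.0579, 0.0946]
tool_rot: [180.0, -0.1, 13.4]
force: [-0.4, 0.2, -3.6]
grip_width: 0.042
grasp_force: 45.0
```

```bash
python3 sl.py red; python3 capz.py red;python3 go.py .531 .0135 .115 13.5
```

```text
blob [256 196   2   4   6] cols [197.62 197.  ] slope -0.619
blob [252 208   8   8  22] cols [214.07 213.98 212.88 211.98 211.15 210.7  210.02 209.79] slope -0.68
t 41.82 pos [726.7801  58.2934  92.5445] rot [-179.974     0.1151   13.4448] q7 -66.0 F [ 0.578   0.173  -4.1281] T [-0.1376  0.3043  0.062 ] w 41.6 gf 45.0
area 68 P [750.5255  63.9604 112.9447] along 24.4 up vs grasp 1.4
area 117 P [777.68    70.4662  82.3098] along 52.4 up vs grasp -29.2
t 41.87 pos [726.829   58.3625  92.5075] rot [-179.9772    0.1148   13.4519] q7 -66.0 F [ 0.2267  0.5832 -3.2395] T [-0.1018  0.2206 -0.021 ] w 41.8 gf 45.0
shift [-200.9   -1.9  -22.1] turn -0.001
```

Call:
arm_command:
  series: "0 0 25 0 255;0 0 12 0 255;0 0 5 0 255;0 0 4 0 255;0 0 0 0 255"
  squeeze: 12

```text
time_s: 42.28
tool_pos: [0.7273, 0.0584, 0.0474]
tool_rot: [-180.0, 0.1, 13.5]
force: [-0.2, -0.2, -3.2]
grip_width: 0.0419
grasp_force: 12.0
```

Call:
arm_command:
  series: "0 0 0 0 255;0 0 -8 0 255;0 0 -20 0 255;0 0 -18 0 255;0 0 0 0 255;0 0 0 0 255"
  squeeze: 45

```text
time_s: 42.78
tool_pos: [0.7288, 0.0581, 0.0957]
tool_rot: [180.0, -0.2, 13.4]
force: [0.8, -0.0, -3.8]
grip_width: 0.0415
grasp_force: 45.0
```

```bash
python3 capz.py red;python3 go.py .531 .0135 .115 13.5
```

```text
t 42.78 pos [728.7664  58.0547  95.6664] rot [179.9813  -0.1943  13.4487] q7 -66.0 F [ 0.8126 -0.0185 -3.7763] T [-0.0532  0.2659 -0.0315] w 41.5 gf 45.0
area 77 P [755.2675  64.3966 109.7993] along 27.2 up vs grasp -4.9
area 112 P [774.7868  69.051   69.9837] along 47.2 up vs grasp -44.7
t 42.83 pos [727.6492  58.2535  93.9723] rot [-179.9835   -0.0313   13.4462] q7 -66.0 F [-0.4777  0.061  -4.5082] T [-0.1187  0.2529 -0.0136] w 41.7 gf 45.0
shift [-201.7   -2.2  -21.1] turn -0.001
```

Call:
arm_command:
  series: "0 0 -28 0 255;-5 0 -5 0 255;-38 0 0 0 255;-39 0 0 0 255;-40 0 0 0 255;-40 0 0 0 255;-39 -1 0 0 255;0 0 0 0 255;0 0 15 0 255;0 0 8 0 255;0 0 0 0 255"

```text
time_s: 43.75
tool_pos: [0.5301, 0.0127, 0.1017]
tool_rot: [-180.0, 0.2, 13.5]
force: [0.0, 0.7, -2.9]
grip_width: 0.0416
grasp_force: 45.0
```

```bash
python3 go.py .531 .0135 .045 13.5
```

```text
t 43.75 pos [530.1205  12.6753 101.7005] rot [-179.9763    0.1998   13.469 ] q7 -70.0 F [ 0.0184  0.6946 -2.9155] T [-0.0574  0.2692  0.0368] w 41.6 gf 45.0
shift [ 1.2 -0.6 56.7] turn -0.001
```

Call:
arm_command:
  series: "0 0 6 0 255;0 0 6 0 255;0 0 6 0 255;0 0 6 0 255;0 0 6 0 255;0 0 6 0 255;0 0 6 0 255;0 0 5 0 255;0 0 5 0 255;0 0 5 0 255;0 0 3 0 255;0 0 0 0 255"
  squeeze: 9

```text
time_s: 44.75
tool_pos: [0.531, 0.012, 0.0434]
tool_rot: [180.0, 0.2, 13.4]
force: [-1.4, -0.3, -0.7]
grip_width: 0.0417
grasp_force: 9.0
```

Call:
arm_command:
  series: "0 0 0 0 255;0 0 -10 0 255;0 0 -20 0 255;0 0 -15 0 255;0 0 0 0 255;0 0 0 0 255"
  squeeze: 45

```text
time_s: 45.25
tool_pos: [0.5336, 0.0127, 0.0898]
tool_rot: [180.0, -0.2, 13.5]
force: [-0.4, -0.4, -2.8]
grip_width: 0.0416
grasp_force: 45.0
```

```bash
python3 sl.py red; python3 capz.py red;python3 go.py .482 .284 .1 11.3
```

```text
blob [312 164   3   4   6] cols [166.33 165.74 164.45] slope -0.941
blob [326 171   3   2   5] cols [172.   171.59 171.17] slope -0.413
t 45.4 pos [531.4523  12.5994  87.9206] rot [179.9925   0.0574  13.4674] q7 -69.0 F [ 0.1959 -0.2006 -3.5089] T [-0.0633  0.0294 -0.0556] w 41.7 gf 45.0
area 136 P [555.4105  18.3397 109.0661] along 24.6 up vs grasp 2.1
t 45.45 pos [531.3386  12.501   87.8353] rot [179.9892   0.076   13.458 ] q7 -69.0 F [-0.4678  0.4769 -3.616 ] T [-0.0019 -0.0374 -0.0008] w 41.2 gf 45.0
shift [  15.2 -275.5  -12.2] turn 0.038
```

Call:
arm_command:
  series: "12 0 15 0 255;0 0 10 0 255;0 0 5 0 255;0 0 4 0 255;0 0 4 0 255;0 0 4 0 255;0 0 0 0 255"
  squeeze: 14

```text
time_s: 46.03
tool_pos: [0.5433, 0.015, 0.0475]
tool_rot: [-179.9, 0.0, 13.4]
force: [-3.6, 0.1, 2.7]
grip_width: 0.0418
grasp_force: 14.0
```

```bash
sed -i 's/p\[0\]-30:p\[0\]+20/p[0]-35:p[0]+30/; s/p\[0\]-12: continue/p[0]-16: continue/' sl.py; python3 sl.py red; python3 capz.py red
```

```text
blob [293 165   3   1   3] cols [165.26 164.44 165.1 ] slope -0.079
blob [303 168   3   2   4] cols [167.81 168.7  169.08] slope 0.635
blob [309 177   4   4   7] cols [179.08 178.73 177.8  176.99] slope -0.72
blob [325 181   6   4  12] cols [183.52 183.3  182.84 182.52 182.49 181.79] slope -0.326
t 46.18 pos [543.3577  14.9791  47.4437] rot [-179.9644    0.022    13.4376] q7 -65.0 F [-3.6549 -0.7634  5.9084] T [-0.1993  0.9591  0.0193] w 42.1 gf 14.0
area 122 P [569.1709  21.1313  71.4254] along 26.5 up vs grasp 5.0
```

Call:
arm_command:
  series: "0 0 4 0 255;0 0 4 0 255;0 0 0 0 255"
  squeeze: 14

```text
time_s: 46.48
tool_pos: [0.546, 0.0156, 0.0413]
tool_rot: [-179.9, -0.3, 13.5]
force: [-3.4, 0.3, 13.6]
grip_width: 0.0421
grasp_force: 14.0
```

```bash
python3 sl.py red; python3 capz.py red
```

```text
blob [292 167   1   4   4] cols [168.46] slope None
blob [310 178   2   2   3] cols [179.33 178.49] slope -0.848
blob [309 180   2   3   4] cols [180.94 180.38] slope -0.564
blob [328 182   3   2   4] cols [183.   182.6  182.26] slope -0.371
t 46.63 pos [545.9676  15.6092  41.3111] rot [-179.956    -0.2683   13.4525] q7 -65.0 F [-2.8491 -0.468  13.9057] T [0.0478 0.7168 0.0233] w 42.0 gf 14.0
area 108 P [570.7984  21.5254  71.0795] along 25.6 up vs grasp 10.8
```

Creep is blocking the cap-up again, whereas a fresh grip worked for teal. I lay red flat in the empty middle slot and regrip it.

Call:
arm_command:
  series: "0 0 -20 0 255;0 0 -18 0 255;-22 0 0 0 255;-21 0 5 0 255;0 0 20 0 255;0 0 10 0 255;0 0 6 0 255;0 0 6 0 255;0 0 4 0 255;0 0 4 0 255;0 0 0 0 255"
  squeeze: 14

```text
time_s: 47.6
tool_pos: [0.5047, 0.0056, 0.0224]
tool_rot: [179.9, -0.2, 13.5]
force: [2.3, 0.1, 1.4]
grip_width: 0.0419
grasp_force: 14.0
```

```bash
python3 capz.py red
```

```text
t 47.6 pos [504.6905   5.641   22.4228] rot [179.8978  -0.2173  13.4954] q7 -65.0 F [2.2691 0.0667 1.4494] T [ 0.1158 -0.3089  0.004 ] w 41.9 gf 14.0
area 110 P [531.4813  12.1197  49.2393] along 27.6 up vs grasp 7.8
```

Call:
arm_command:
  series: "0 0 5 0 255;0 0 3 0 255;0 0 0 0 134;0 0 0 0 132;0 0 0 0 131;0 0 0 0 130;0 0 0 0 129;0 0 0 0 120;0 0 -4 0 95"
  squeeze: 3

```text
time_s: 48.4
tool_pos: [0.5012, 0.0053, 0.0174]
tool_rot: [-180.0, 0.1, 13.5]
force: [-0.3, 0.9, 0.1]
grip_width: 0.0473
grasp_force: 0.0
```

```bash
python3 capz.py red
```

```text
t 48.4 pos [501.151    5.2539  17.4359] rot [-179.9937    0.0723   13.4541] q7 -65.0 F [-0.2946  0.9181  0.0892] T [-0.0774  0.151  -0.015 ] w 47.3 gf 0.0
area 122 P [530.4004  12.2499  29.3426] along 30.1 up vs grasp -7.1
```

Call:
arm_command:
  series: "-12 0 -2 0 85;-13 0 0 0 85;0 0 0 0 150;0 0 0 0 255;0 0 0 0 255;0 0 0 0 255;0 0 -20 0 255;0 0 -35 0 255;20 0 -20 0 255;35 0 0 0 255;0 0 0 0 255;0 0 0 0 255"
  squeeze: 40

```text
time_s: 49.45
tool_pos: [0.532, 0.0127, 0.0935]
tool_rot: [179.8, 0.1, 13.6]
force: [-0.9, -0.7, -3.3]
grip_width: 0.0412
grasp_force: 40.0
```

```bash
python3 capz.py red; python3 go.py .5306 .0135 .045 13.5
```

```text
t 49.45 pos [532.0161  12.6847  93.4966] rot [179.7632   0.1413  13.5566] q7 -69.0 F [-0.8791 -0.6947 -3.2803] T [-0.0731  0.1968 -0.0128] w 41.2 gf 40.0
area 43 P [548.4014  16.76   122.7204] along 16.9 up vs grasp 10.2
area 119 P [580.7901  24.4749 100.3536] along 50.2 up vs grasp -12.1
t 49.5 pos [530.5955  11.9612  93.451 ] rot [179.8473   0.1869  13.488 ] q7 -69.0 F [-0.0645 -0.6618 -3.5342] T [-0.0881  0.1862  0.0041] w 41.8 gf 40.0
shift [ 0.5 -1.6 48.4] turn -0.0
```

Call:
arm_command:
  series: "0 -1 20 0 255;0 0 6 0 255;0 0 5 0 255;0 0 5 0 255;0 0 4 0 255;0 0 4 0 255;0 0 4 0 255;0 0 4 0 255;0 0 0 0 255"
  squeeze: 14

```text
time_s: 50.25
tool_pos: [0.5314, 0.0133, 0.0434]
tool_rot: [-180.0, -0.1, 13.4]
force: [-4.3, -1.1, 6.3]
grip_width: 0.0422
grasp_force: 14.0
```

Call:
arm_command:
  series: "0 0 0 0 255;0 0 -10 0 255;0 0 -20 0 255;0 0 -20 0 255;0 0 0 0 255"
  squeeze: 45

```text
time_s: 50.67
tool_pos: [0.5348, 0.0135, 0.0967]
tool_rot: [180.0, -0.5, 13.4]
force: [2.4, -0.1, -2.8]
grip_width: 0.042
grasp_force: 45.0
```

```bash
python3 sl.py red; python3 capz.py red;python3 go.py .482 .284 .1 11.3
```

```text
blob [294 153   2   2   3] cols [153.1  153.29] slope 0.19
blob [303 163   3   2   4] cols [162.77 163.12 164.04] slope 0.635
blob [312 164   1   3   3] cols [165.03] slope None
blob [322 171   7   3  13] cols [172.96 172.58 172.28 172.04 171.87 171.8  171.72] slope -0.204
t 50.82 pos [530.9662  13.8605  92.4965] rot [-179.9704   -0.064    13.4908] q7 -69.0 F [-0.3491 -0.1775 -3.4586] T [-0.0406  0.1046 -0.0018] w 42.0 gf 45.0
area 142 P [573.3206  24.0045 125.0605] along 43.6 up vs grasp 13.6
t 50.87 pos [530.3483  13.6624  91.956 ] rot [-179.9825    0.0227   13.48  ] q7 -69.0 F [-0.2069  0.1766 -3.8322] T [-0.0391  0.0629  0.0438] w 41.6 gf 45.0
shift [  16.  -274.2   -8. ] turn 0.038
```

Red is about 22° cap-up. I take it to the blue tray's near slot.

Call:
arm_command:
  series: "1 -30 -15 0 255;2 -41 0 0 255;2 -41 0 0 255;2 -41 0 0 255;2 -41 0 0 255;2 -41 0 0 255;1 -37 20 0.038 255;0 0 30 0 255;0 0 25 0 255;0 0 0 0 255"

```text
time_s: 51.7
tool_pos: [0.4778, 0.2812, 0.0289]
tool_rot: [179.9, 0.1, 11.4]
force: [-0.8, 0.2, -3.3]
grip_width: 0.0417
grasp_force: 44.9
```

```bash
python3 go.py .480 .2855 .008 11.3
```

```text
t 51.7 pos [477.8232 281.2003  28.939 ] rot [179.8641   0.1036  11.4042] q7 -96.0 F [-0.7953  0.1756 -3.3444] T [-0.1102  0.1826  0.0106] w 41.7 gf 44.9
shift [ 3.  -3.8 20.9] turn 0.002
```

Call:
arm_command:
  series: "1 -3 6 0 255;0 0 5 0 255;0 0 4 0 255;0 0 4 0 255;0 0 0 0 255"
  squeeze: 8

```text
time_s: 52.12
tool_pos: [0.4797, 0.2833, 0.0137]
tool_rot: [-180.0, -0.0, 11.2]
force: [1.6, 0.9, -1.8]
grip_width: 0.0417
grasp_force: 8.0
```

Call:
arm_command:
  series: "0 0 0 0 160;0 0 0 0 133;0 0 0 0 132;0 0 0 0 131;0 0 0 0 130;0 0 0 0 129;0 0 0 0 126;0 0 0 0 75;0 0 -8 0 75"
  squeeze: 3

```text
time_s: 52.87
tool_pos: [0.4786, 0.2829, 0.0211]
tool_rot: [179.9, 0.1, 11.3]
force: [-0.8, -0.2, -0.3]
grip_width: 0.0508
grasp_force: 0.0
```

```bash
python3 capz.py red; python3 go.py .505 -.076 .02 13.5
```

```text
t 52.87 pos [478.6259 282.8508  21.1146] rot [179.9318   0.118   11.2809] q7 -96.0 F [-0.7844 -0.219  -0.2765] T [-0.0761  0.1283 -0.061 ] w 50.8 gf 0.0
area 65 P [493.8427 285.912   42.4401] along 15.5 up vs grasp 2.3
area 155 P [530.7639 293.2527  22.5062] along 53.2 up vs grasp -17.6
t 52.92 pos [480.0906 283.5549  23.3544] rot [-179.9731   -0.0449   11.2623] q7 -96.0 F [0.3289 1.0399 1.1081] T [-0.0548  0.066  -0.0189] w 54.3 gf 0.0
shift [-45.8 357.5   3.2] turn -0.039
```

Call:
arm_command:
  series: "0 0 -30 0 75;-3 30 -20 0 75;-6 41 0 0 75;-6 41 0 0 75;-6 41 0 0 75;-6 41 0 0 75;-6 41 0 0 75;-6 41 0 0 75;-6 41 0 0 75;-1 41 0 -0.039 75;0 0 0 0 75"
  squeeze: 40

```text
time_s: 53.83
tool_pos: [0.5049, -0.0875, 0.0736]
tool_rot: [179.7, -0.2, 12.9]
force: [0.3, -0.5, 0.3]
grip_width: 0.0613
grasp_force: 0.0
```

```bash
python3 go.py .505 -.076 .02 13.5
```

```text
t 53.83 pos [504.8829 -87.5     73.5767] rot [179.6926  -0.1581  12.8503] q7 -58.0 F [ 0.3315 -0.4564  0.345 ] T [-0.0841  0.1171 -0.0253] w 61.3 gf 0.0
shift [  2.5 -11.5  53.5] turn -0.011
```

Call:
arm_command:
  series: "0 0 10 -0.011 75;0 0 0 0 75"

```text
time_s: 54.0
tool_pos: [0.5038, -0.0777, 0.0614]
tool_rot: [-180.0, 0.1, 14.0]
force: [-0.4, 0.3, -0.9]
grip_width: 0.0613
grasp_force: 0.0
```

```bash
python3 go.py .505 -.076 .02 13.5
```

```text
t 54.0 pos [503.8256 -77.6687  61.4055] rot [-179.9847    0.0579   14.0007] q7 -57.0 F [-0.4202  0.2615 -0.9362] T [ 0.0023  0.176  -0.0118] w 61.3 gf 0.0
shift [ 1.6 -1.3 41.4] turn 0.009
```

Call:
arm_command:
  series: "1 -1 21 0.009 75;0 0 20 0 75;0 0 0 0 150;0 0 0 0 255;0 0 0 0 255;0 0 0 0 255;0 0 -20 0 255;0 0 -30 0 255;20 -20 -25 0 255;30 -30 0 0 255;38 -29 0 0 255;38 0 0 0 255;38 0 0 0 255;38 0 0 0 255;39 0 0 0 255;0 0 10 0 255;0 0 0 0 255"
  squeeze: 40

```text
time_s: 55.42
tool_pos: [0.7169, 0.0539, 0.0836]
tool_rot: [179.9, 0.2, 13.8]
force: [-1.7, -1.0, -3.4]
grip_width: 0.0416
grasp_force: 40.0
```

```bash
python3 go.py .722 .0575 .045 13.5; python3 capz.py yellow
```

```text
t 55.42 pos [716.8836  53.9159  83.5719] rot [179.9271   0.171   13.7671] q7 -64.0 F [-1.6671 -1.0202 -3.4276] T [-0.1087  0.3298 -0.013 ] w 41.6 gf 40.0
shift [ 5.9 -2.3 38.6] turn 0.005
t 55.42 pos [716.8836  53.9159  83.5719] rot [179.9271   0.171   13.7671] q7 -64.0 F [-1.6671 -1.0202 -3.4276] T [-0.1087  0.3298 -0.013 ] w 41.6 gf 40.0
area 266 P [816.7552  78.602  248.3158] along 102.4 up vs grasp 145.7
area 45 P [736.7344  58.8145 110.0862] along 20.4 up vs grasp 7.5
area 155 P [768.8988  66.6684  89.5145] along 53.6 up vs grasp -13.1
```

Call:
arm_command:
  series: "5 -2 10 0 255;0 0 6 0 255;0 0 5 0 255;0 0 5 0 255;0 0 4 0 255;0 0 4 0 255;0 0 0 0 255"
  squeeze: 12

```text
time_s: 56.05
tool_pos: [0.7237, 0.0572, 0.0536]
tool_rot: [-180.0, -0.4, 13.7]
force: [5.6, 1.9, 0.1]
grip_width: 0.0418
grasp_force: 12.0
```

Call:
arm_command:
  series: "0 0 0 0 255;0 0 -10 0 255;0 0 -20 0 255;0 0 -15 0 255;0 0 0 0 255"
  squeeze: 45

```text
time_s: 56.47
tool_pos: [0.7226, 0.0549, 0.1011]
tool_rot: [179.9, -0.3, 13.6]
force: [2.1, 0.0, -2.1]
grip_width: 0.0415
grasp_force: 45.0
```

```bash
python3 capz.py yellow; python3 feel.py; python3 go.py .4835 0 .115 13.5
```

```text
t 56.47 pos [722.6232  54.8758 101.0598] rot [179.9431  -0.294   13.594 ] q7 -64.0 F [ 2.1126  0.0358 -2.1047] T [-0.1104  0.0299 -0.0333] w 41.5 gf 45.0
area 323 P [816.635   77.7641 253.2759] along 97.4 up vs grasp 133.2
area 81 P [746.9907  60.79   122.5395] along 25.1 up vs grasp 2.5
area 118 P [772.6291  66.9533  87.0344] along 51.3 up vs grasp -33.0
torque mean [-0.0286 -0.1801 -0.0021] std [0.0393 0.0386 0.035 ] force [-0.1799 -0.0057  3.2338]
t 57.02 pos [720.7499  55.6993  96.482 ] rot [179.9984   0.0351  13.6243] q7 -64.0 F [ 0.5043 -0.1637 -2.714 ] T [-0.0366  0.2046 -0.0252] w 41.7 gf 45.0
t 57.02 pos [720.7499  55.6993  96.482 ] rot [179.9984   0.0351  13.6243] q7 -64.0 F [ 0.5043 -0.1637 -2.714 ] T [-0.0366  0.2046 -0.0252] w 41.7 gf 45.0
shift [-243.7   -1.8  -18.4] turn 0.002
```

Call:
arm_command:
  series: "-4 0 -18 0 255;-40 0 0 0 255;-40 0 0 0 255;-40 0 0 0 255;-40 0 0 0 255;-40 0 0 0 255;-39 0 15 0 255;0 -1 25 0 255;0 0 15 0 255;0 0 0 0 255"

```text
time_s: 57.85
tool_pos: [0.4823, 0.0003, 0.0594]
tool_rot: [-179.7, 0.0, 13.6]
force: [-1.4, 1.1, -3.8]
grip_width: 0.042
grasp_force: 45.0
```

```bash
python3 go.py .4835 0 .021 13.5
```

```text
t 57.85 pos [482.3276   0.2575  59.4459] rot [-179.7238    0.0496   13.5965] q7 -69.0 F [-1.35    1.0763 -3.8264] T [-0.0053  0.2398 -0.0142] w 42.0 gf 45.0
shift [ 1.1  0.7 38.4] turn 0.002
```

Call:
arm_command:
  series: "0 0 14 0 255;0 0 6 0 255;0 0 6 0 255;0 0 6 0 255;0 0 5 0 255;0 0 0 0 255"
  squeeze: 10

```text
time_s: 58.35
tool_pos: [0.4848, -0.0009, 0.0223]
tool_rot: [179.9, 0.0, 13.6]
force: [0.5, 0.3, -2.2]
grip_width: 0.0416
grasp_force: 10.0
```

Call:
arm_command:
  series: "0 0 0 0 133;0 0 0 0 132;0 0 0 0 131;0 0 0 0 130;0 0 0 0 128;0 0 0 0 115;0 0 0 0 105"
  squeeze: 3

```text
time_s: 58.93
tool_pos: [0.4851, -0.0004, 0.0233]
tool_rot: [-180.0, -0.0, 13.6]
force: [0.3, 1.4, 0.2]
grip_width: 0.048
grasp_force: 0.0
```

```bash
python3 capz.py yellow
```

```text
t 58.93 pos [485.0711  -0.3937  23.3081] rot [-179.9934   -0.0497   13.6314] q7 -64.0 F [0.314  1.3916 0.2277] T [-0.0611  0.1393  0.0025] w 48.0 gf 0.0
area 53 P [500.9595   3.4561  49.9538] along 16.4 up vs grasp 7.6
area 139 P [538.727   12.6174  29.0899] along 55.2 up vs grasp -13.2
```

Call:
arm_command:
  series: "2 0 3 0 150;0 0 0 0 255;0 0 0 0 255;0 0 0 0 255;0 0 -20 0 255;0 0 -35 0 255;15 0 -15 0 255;30 0 0 0 255;0 0 0 0 255;0 0 0 0 255"
  squeeze: 40

```text
time_s: 59.82
tool_pos: [0.5307, 0.0108, 0.0892]
tool_rot: [179.9, 0.1, 13.7]
force: [-0.4, -0.0, -3.8]
grip_width: 0.0422
grasp_force: 40.0
```

```bash
python3 go.py .5306 .0135 .043 13.5
```

```text
t 59.82 pos [530.6943  10.7679  89.1706] rot [179.8534   0.1102  13.691 ] q7 -66.0 F [-0.3967 -0.0128 -3.771 ] T [-0.1227  0.2241  0.0396] w 42.2 gf 40.0
shift [ 0.6 -2.8 46.2] turn 0.003
```

Call:
arm_command:
  series: "0 -2 18 0 255;0 0 6 0 255;0 0 5 0 255;0 0 5 0 255;0 0 5 0 255;0 0 4 0 255;0 0 4 0 255;0 0 0 0 255"
  squeeze: 14

```text
time_s: 60.48
tool_pos: [0.5296, 0.0122, 0.0432]
tool_rot: [-180.0, 0.0, 13.6]
force: [-5.7, -1.0, 3.1]
grip_width: 0.0419
grasp_force: 14.0
```

Call:
arm_command:
  series: "0 0 0 0 255;0 0 -10 0 255;0 0 -20 0 255;0 0 -20 0 255;0 0 0 0 255"
  squeeze: 45

```text
time_s: 60.9
tool_pos: [0.534, 0.0126, 0.097]
tool_rot: [180.0, -0.5, 13.6]
force: [0.5, -0.8, -3.4]
grip_width: 0.042
grasp_force: 45.0
```

```bash
python3 sl.py yellow; python3 capz.py yellow; python3 feel.py; python3 go.py .508 -.312 .1 -1.7
```

```text
blob [294 152   2   3   5] cols [152.43 152.7 ] slope 0.269
blob [305 153   5   3   7] cols [153.01 153.86 154.63 155.07 155.44] slope 0.606
blob [303 162   5   4   9] cols [163.96 162.82 163.65 164.72 165.19] slope 0.434
blob [312 162   4   4   8] cols [164.44 164.03 162.85 162.62] slope -0.667
blob [322 171   7   3  13] cols [172.69 172.24 171.82 171.73 171.5  171.46 171.38] slope -0.207
t 61.05 pos [530.1245  13.0897  92.8323] rot [-179.9654   -0.0715   13.6558] q7 -67.0 F [-0.85    0.6697 -3.8423] T [-0.0605  0.1937  0.0035] w 41.8 gf 45.0
area 165 P [574.1989  23.7778 125.1646] along 45.4 up vs grasp 13.3
torque mean [-0.0324 -0.1521  0.0043] std [0.0308 0.0359 0.0339] force [-0.2154 -0.0381  3.194 ]
t 61.6 pos [529.8312  12.4537  92.8521] rot [179.9935   0.0069  13.6199] q7 -67.0 F [ 1.2911 -0.1794 -2.8586] T [-0.0821  0.1406 -0.0165] w 41.8 gf 45.0
t 61.6 pos [529.8312  12.4537  92.8521] rot [179.9935   0.0069  13.6199] q7 -67.0 F [ 1.2911 -0.1794 -2.8586] T [-0.0821  0.1406 -0.0165] w 41.8 gf 45.0
shift [-97.6 310.2  -7.1] turn 0.267
```

Yellow's torque swing is 0.03 N m, so it is solid and goes in the grey tray.

Call:
arm_command:
  series: "-10 30 -10 0 255;-13 40 0 0 255;-13 40 0 0 255;-13 40 0 0 255;-13 40 0 0 255;-12 40 0 0 255;-12 40 0 0 255;-12 40 10 0 255;0 0 20 0.09 255;0 0 20 0.09 255;0 0 20 0.087 255;0 0 0 0 255;0 0 0 0 255"

```text
time_s: 62.68
tool_pos: [0.5074, -0.3088, 0.0326]
tool_rot: [-180.0, 0.1, -1.6]
force: [-0.4, 1.0, -3.0]
grip_width: 0.0416
grasp_force: 45.0
```

```bash
python3 go.py .508 -.312 .0135 -1.7
```

```text
t 62.68 pos [ 507.3728 -308.7773   32.5801] rot [-179.9967    0.1175   -1.605 ] q7 -38.0 F [-0.3882  1.0126 -2.9697] T [-0.0182  0.1598 -0.0465] w 41.6 gf 45.0
shift [ 0.8  3.2 19.1] turn 0.002
```

Call:
arm_command:
  series: "0 2 6 0 255;0 0 5 0 255;0 0 4 0 255;0 0 4 0 255;0 0 0 0 255"
  squeeze: 8

```text
time_s: 63.1
tool_pos: [0.5075, -0.3103, 0.0136]
tool_rot: [-180.0, 0.0, -1.6]
force: [0.1, -0.1, -2.9]
grip_width: 0.0416
grasp_force: 8.0
```

Call:
arm_command:
  series: "0 0 0 0 160;0 0 0 0 133;0 0 0 0 132;0 0 0 0 131;0 0 0 0 130;0 0 0 0 129;0 0 0 0 126;0 0 0 0 75;0 0 0 0 75;0 0 0 0 75;0 0 -30 0 75;0 0 -30 0 75;0 0 -30 0 75;0 0 0 0 75"
  squeeze: 3

```text
time_s: 64.27
tool_pos: [0.5106, -0.3136, 0.1099]
tool_rot: [179.8, -0.5, -1.7]
force: [0.4, -1.7, -1.3]
grip_width: 0.0611
grasp_force: 0.0
```

```bash
python3 go.py
python3 - <<'E'
from h import *
from tilt import C
im=cams.read_camera("top"); s_=cams.read_camera("side")
for col in C:
  for n,I in(("top",im),("side",s_)):
    m=cv2.inRange(cv2.cvtColor(I,cv2.COLOR_BGR2HSV),*C[col]); k,l,s,c=cv2.connectedComponentsWithStats(m)
    for i in range(1,k):
        if s[i,4]>25:
            P=ray(n,c[i],.028)[0]
            if abs(P[0]-.5)<.15 and abs(P[1])<.45: print(col,n,s[i,4],P*1000)
E
```

```text
t 64.27 pos [ 510.552  -313.6162  109.9431] rot [179.7847  -0.4761  -1.7049] q7 -42.0 F [ 0.357  -1.7039 -1.3468] T [-0.152   0.1069  0.0094] w 61.1 gf 0.0
teal top 77 [513.7231 378.0716  28.    ]
teal top 63 [476.0571 374.9921  28.    ]
teal side 91 [464.5403 359.8738  28.    ]
teal side 35 [448.9304 389.8235  28.    ]
teal side 204 [512.6749 381.1989  28.    ]
red top 38 [532.9334 293.3841  28.    ]
red top 46 [497.2727 290.0452  28.    ]
red side 76 [485.7854 274.7235  28.    ]
red side 157 [532.9838 296.815   28.    ]
yellow side 34 [ 514.7257 -332.8097   28.    ]
yellow side 91 [ 562.0959 -306.0755   28.    ]
yellow side 35 [ 496.6825 -281.7187   28.    ]
```

Call:
arm_command:
  series: "0 -20 -38 0 75;0 -41 -30 0 75;-20 -41 -10 0 75;-30 -41 0 0 75;-30 -30 0 0 75;0 0 0 0 75"

```text
time_s: 64.87
tool_pos: [0.4506, -0.1659, 0.1763]
tool_rot: [-179.0, 0.1, -1.5]
force: [0.5, 1.1, 0.1]
grip_width: 0.0615
grasp_force: 0.0
```

```bash
python3 go.py
python3 - <<'E'
from h import *
from tilt import C
for n in("top","side"):
    I=cams.read_camera(n); m=cv2.inRange(cv2.cvtColor(I,cv2.COLOR_BGR2HSV),(20,90,60),(36,255,255)); k,l,s,c=cv2.connectedComponentsWithStats(m)
    for i in range(1,k):
        if s[i,4]>8:
            P=ray(n,c[i],.028)[0]
            if abs(P[0]-.52)<.12 and abs(P[1]+.31)<.12: print(n,s[i],P*1000, "z46",ray(n,c[i],.046)[0]*1000)
    print(n,"expect cap,band",proj(n,[[.560,-.313,.025],[.522,-.312,.046]]))
E
```

```text
t 64.87 pos [ 450.5935 -165.8945  176.3323] rot [-178.9828    0.0846   -1.4511] q7 -77.0 F [0.5085 1.1173 0.0774] T [-0.0443  0.1746 -0.017 ] w 61.5 gf 0.0
top expect cap,band [[429.6912 186.1841]
 [431.985  196.5524]]
side [266 131  11   6  43] [ 514.5362 -332.6093   28.    ] z46 [ 523.7179 -308.3572   46.    ]
side [257 135  36  13 158] [ 540.7025 -298.1661   28.    ] z46 [ 549.4119 -274.5358   46.    ]
side expect cap,band [[261.5769 140.5936]
 [270.6428 132.873 ]]
```

```bash
python3 -c "
from cell import env; print(env.sign_off())"
```

```text
the job is handed in; nothing more can be done
None
```

The job is handed in at about 65 s, but the judge gave no verdict: teal and red rattled and lie flat in the blue tray, yellow is solid and lies flat in the grey tray, and the teal and red cap-up tips had to be redone (red and yellow after a mid-test set-down and regrip).

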